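# Build and bed in an alternating disc-spring stack

### The job

Finish the spring stack on the clamp's upright arbor: tip over the two cupped disc springs that stand on edge on the bench pad, then slip both over the arbor onto the one already there, so that every disc faces the opposite way to the disc beneath it (hollow to hollow, dome to dome). Then bed the stack in: press it gently down by about half of the spring seat's 10 mm travel, hold it there for a second without ever driving the seat onto its stop, and let it come fully back up. Leave the disc already on the arbor where it is, and leave the scrapped disc in the red tray and all the other things on the bench alone.

Things in the scene. Friction and masses are not known exactly. Their poses are not given: they have to be found in the camera images.
- disc_a: Cupped steel disc spring to stack, like disc_b; starts standing on edge on the bench. 60 mm outside diameter, 22 mm bore, 11 mm high, 110 g: flat rim 7 mm thick (radius 21-30) and a crown (radius 11-18) 4 mm further out on the bright domed side; hollow side coated blue. Origin at its middle (on the bore axis, half height); z axis along the bore, out of the domed side.
- disc_b: Same as disc_a. On edge it stands freely on its rim, origin 29.5 mm above the bench, steady by only about 3 deg towards its domed side and 10 deg towards its hollow side. Push its top: it falls over flat and the side towards which it falls ends face down (z axis down if it fell towards its dome). Opposed discs stack at 11 mm each, discs facing alike nest at 7 mm.
- old_up: Disc spring like disc_a, lying flat with its blue hollow side up (z axis down). It is either the bottom disc on the arbor or the scrapped one in the red tray: read where it is. Origin at its middle.
- old_down: Disc spring like disc_a, lying flat dome up, hollow side down (z axis up). It is in the other one of those two places. Origin at its middle.
- arbor: Fixed clamp base: blue foot plate 100 x 100 x 8 mm with an upright steel arbor, 16 mm diameter, at its centre; its top is 77 mm above the bench, its last 9 mm taper to 6 mm. Origin: on the arbor's axis at bench level, z up. A brass sprung seat, 62 mm diameter, surrounds the arbor. Discs seat with origins 29.5, 40.5 and 51.5 mm above this origin.
- seat_top (a point): Point on the arbor's axis in the seat's upper face, 24 mm above the bench when up; it sinks with the seat. Press evenly on both sides of the arbor, on the top disc's rim: the rim's upper face is 33 mm above this point if the top disc is hollow up, 29 mm if it is dome up.
- seat (a joint): The sprung seat's downward travel in m: 0 fully up, 0.010 on its stop. Spring preloaded to 6 N (carries the stack) plus 2 N per mm; with three discs on, half travel takes about 12 N of push and 9.5 mm about 21 N. It springs back when released.
- tray: Red scrap tray, 90 x 90 mm, floor 24 mm above the bench, rim 8 mm higher. Origin at the centre of its underside. It holds the scrapped disc.
- bottle: clear reagent bottle with blue cap, 68 mm across, 145 mm high; to be left alone. Origin at the centre of its underside.
- bottle_short: amber jar with blue cap, 60 mm across, 100 mm high; to be left alone. Origin at the centre of its underside.
- beaker: clear open beaker, 70 mm across, 90 mm high; to be left alone. Origin at the centre of its underside.
- tip_box: grey box with yellow lid, 80 x 120 x 70 mm; to be left alone. Origin at the centre of its underside.
- spanner: steel spanner lying flat, 160 mm long; to be left alone. Origin under its middle.
- nut: brass ring nut, 36 mm across, 14 mm high; to be left alone. Origin at the centre of its underside.
There are look-alikes about, which are no part of the job. What is shaped like the old_up but orange is not meant.

How it is judged (in metres and radians):
On the way, in this order (a step that is already met when the one before it is completed fails the run):
1. both discs are on the arbor above the first, flat, each facing the opposite way to the one beneath, with the seat fully up ((((horizontal distance between old_up and arbor below 0.006 m and z of old_up in the frame of arbor between 0.0265 and 0.0325 m) and (horizontal distance between disc_a and arbor below 0.006 m and z of disc_a in the frame of arbor between 0.0375 and 0.0435 m) and (horizontal distance between disc_b and arbor below 0.006 m and z of disc_b in the frame of arbor between 0.0485 and 0.0545 m) and angle between disc_a's own z axis and vertical below 0.15 rad and angle between disc_b's own z axis and vertical above 2.99159 rad) or ((horizontal distance between old_up and arbor below 0.006 m and z of old_up in the frame of arbor between 0.0265 and 0.0325 m) and (horizontal distance between disc_b and arbor below 0.006 m and z of disc_b in the frame of arbor between 0.0375 and 0.0435 m) and (horizontal distance between disc_a and arbor below 0.006 m and z of disc_a in the frame of arbor between 0.0485 and 0.0545 m) and angle between disc_b's own z axis and vertical below 0.15 rad and angle between disc_a's own z axis and vertical above 2.99159 rad) or ((horizontal distance between old_down and arbor below 0.006 m and z of old_down in the frame of arbor between 0.0265 and 0.0325 m) and (horizontal distance between disc_a and arbor below 0.006 m and z of disc_a in the frame of arbor between 0.0375 and 0.0435 m) and (horizontal distance between disc_b and arbor below 0.006 m and z of disc_b in the frame of arbor between 0.0485 and 0.0545 m) and angle between disc_a's own z axis and vertical above 2.99159 rad and angle between disc_b's own z axis and vertical below 0.15 rad) or ((horizontal distance between old_down and arbor below 0.006 m and z of old_down in the frame of arbor between 0.0265 and 0.0325 m) and (horizontal distance between disc_b and arbor below 0.006 m and z of disc_b in the frame of arbor between 0.0375 and 0.0435 m) and (horizontal distance between disc_a and arbor below 0.006 m and z of disc_a in the frame of arbor between 0.0485 and 0.0545 m) and angle between disc_b's own z axis and vertical above 2.99159 rad and angle between disc_a's own z axis and vertical below 0.15 rad)) and value of joint seat below 0.002 m), for 0.2 s.
2. the complete stack is pressed down by 3 to 8 mm for half a second (value of joint seat between 0.003 and 0.008 m), for 0.5 s.
At the end, for the whole second after the job is handed in: The first disc is still at the bottom of the arbor; both others lie on it (centred within 6 mm, heights within 3 mm of fully down, tilt under 0.15 rad), each facing the opposite way to the one beneath; the seat is up again within 2 mm, discs at rest (all of step 1 and linear speed of each of disc_a, disc_b below 0.01 m/s); the robot touches nothing.
It fails at once if the seat is driven onto its stop (more than 9.5 mm down) (value of joint seat above 0.0095 m).
It fails at once if the disc first on the arbor or the scrapped disc is moved by more than 25 mm (distance of any of old_up, old_down from where it was at the start of the episode above 0.025 m).
It fails at once if a bystander is moved by more than 40 mm (distance of any of bottle, bottle_short, beaker, tip_box, spanner, nut from where it was at the start of the episode above 0.04 m).
It also fails if it takes over 72 s, if anything falls off the work surface, if the arm or the gripper's body presses on something with over 40 N, if the wrist force passes 120 N, or if a joint passes its speed limit or range.

### The arm

A 6-joint arm with a two-finger parallel gripper is mounted at the origin on the work surface. World frame = base frame: x ahead of the robot, y to its left, z up, the work surface at z = 0. Lengths are in m, angles in degrees, forces in N, time in s.
With the tool pointing down it reaches from about 0.25 to 0.725 m from the base axis. Payload 9.7 kg.
Tool frame: the origin (TCP) lies on the centre line of the jaws, within the pads' length; the fingertips stand 17 mm ahead of it and the grasp point (between the pads) lies 2 mm behind it (bot.nose_length is the distance from the TCP to the fingertips, in m); x points along the fingers, y is the direction in which the jaws open and shut, and the axes are right-handed (so a half turn about x gives the same grasp; the last joint's range is limited). The gripper opens to 85 mm and grips with 20 to 120 N. Pads are 22 mm wide; open, the fingers measure 114 mm over their backs; the gripper's body (76 mm by 85 mm) begins 54 mm behind the grasp point. The pads swing forward as they close: fully open they stand 13 mm farther back than shut.
Start: joints at [77.235, 4.979, 10.078, 95.1, 0, 90], TCP at [0.122, 0.536, 0.227] pointing down, gripper open.
Joint ranges: [-179.16, 179.16], [-48.56, 103.87], [-65.8, 70.77], [-126.05, 130.52], [-82.76, 87.17], [-180, 180]. Speed limits (degrees/s): [127.2, 127.2, 147.25, 180, 180, 180].

### API

Orientations are given as [roll, pitch, yaw] about the fixed x, y, z axes, in that order (R = Rz(yaw) Ry(pitch) Rx(roll)).
In Python, from workcell import bot, viewer, ticket gives the robot as it stands.
- The arm moves only by the tool jog_arm, never from a script. Its argument "deltas" is a list of rows, each an object of numbers: "fingers": the opening, from 0 (shut) to 1 (fully open); "x", "y", "z": the shift along the world's x, y, z in mm; "twist": the turn about the world's z in degrees. A call has 1 to 10 rows; each row is the pose to reach, as a shift and turn from the pose measured when the call began; what a row does not reach only later rows make up. A row lasts 1/10 s, in which the tool goes at most 50 mm and 8.59 degrees, less where a joint would pass 70% of its speed; a pose out of reach is approached as far as the arm can. A call with a gripper value outside its range is refused whole. The fingers move at their own pace and stop on an object; "grip_force" is the grip in N (left out, the last holds). Time passes only in rows, so rows that repeat a pose let the fingers close. It gives the time, the measured TCP pose, the force and the opening at its end, in the units of the state.
- bot.get_obs(): the state, without advancing time (a new reading comes with each control period).
- viewer.camera(name): name is "scene" or "top"; returns a dict with "image" (480x640x3 uint8, red, green, blue), "fovy" (degrees; the focal length in pixels is half the picture's height over the tangent of half this angle, whatever the lens; pixels are square), "cx", "cy" (the principal point, pixels), "world_to_cam" (4x4, takes a point from world to camera coordinates). Camera axes: x right, y down, z forward; pixel columns grow to the right and rows downward; lengths in m; the calibration is good to about 2 mm. A picture is of the moment at which its call begins. There is no depth.
- ticket.job_done(): hands the job in, once; it reports no verdict.
The state is a dict: "time": time; "q": joint angles; "qd": joint speeds; "joint_efforts": joint torques, N m; "ee_pos": TCP position; "tcp_rot": TCP orientation; "wrist_force": force on the tool from outside, world axes, zero at the start; "torque": the same for the moment, N m; "opening": finger opening in m.
Only numpy, scipy, OpenCV 4.12 (cv2) and the standard library are available. Lean on these libraries where they do the work, as an engineer would, in place of code of your own. Each camera call takes 0.05 s, during which the arm holds its last target.

## Working session

There is one attempt and no reset: what is moved stays moved. The work goes in short steps, Python scripts to look and compute and a tool call to move; the robot and the scene stay as the last step left them, time stands still between calls to the robot, and variables do not carry over. Pictures are saved under pics/ and viewed, and the job is handed in when it is done.

Besides the shell and the picture viewer there is one more tool, called as name([rows], argument=value, ...), one row to a line, values as JSON. jog_arm: Moves the arm, as the interface text tells. Its arguments: {"type":"object","properties":{"deltas":{"type":"array"},"grip_force":{"type":"number"}},"required":["deltas"]}

```bash
ls; mkdir -p pics
python3 - <<'E'
from workcell import bot, viewer, ticket
import cv2, numpy as np
o=bot.get_obs()
print(o, bot.nose_length)
for n in("scene","top"):
    c=viewer.camera(n)
    cv2.imwrite(f"pics/{n}0.png",c["image"][:,:,::-1])
    print(n,c["fovy"],c["cx"],c["cy"],np.round(c["world_to_cam"],4).tolist())
E
```

```text
pics
{'time': 0.0, 'q': array([7.72358584e+01, 5.01275964e+00, 1.00327583e+01, 9.51009178e+01,
       1.39293780e-03, 9.00001422e+01]), 'qd': array([ 0.01309097,  0.0039531 , -0.07778103,  0.04932407, -0.04247151,
       -0.02304032]), 'joint_efforts': array([ 4.66474303e-04, -5.20382345e+01,  4.64808583e+01,  1.61032670e-02,
       -3.94711174e-05, -1.21001843e-06]), 'ee_pos': array([0.12145296, 0.53616193, 0.22605198]), 'tcp_rot': array([ -90.98604564,   89.91906882, -103.75033044]), 'wrist_force': array([ 0.18942426, -0.32505531, -0.03656232]), 'torque': array([ 0.01428127, -0.01677291,  0.04341705]), 'opening': 0.08542399511838132} 0.017
scene 52.44172204743633 323.8374944962338 240.4226941046911 [[0.8621, 0.5067, 0.0056, -0.4939], [0.3269, -0.5477, -0.7702, -0.1441], [-0.3872, 0.6658, -0.6378, 1.4039], [0.0, 0.0, 0.0, 1.0]]
top 42.551787721681414 320.48971201652336 237.18152598496377 [[0.0146, -0.9999, 0.008, -0.02], [-0.9956, -0.0153, -0.0922, 0.5759], [0.0924, -0.0066, -0.9957, 1.6512], [0.0, 0.0, 0.0, 1.0]]
```

View pics/scene0.png

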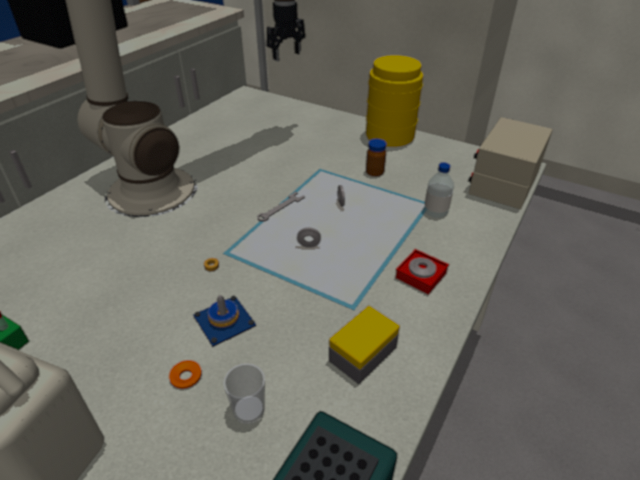

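View pics/top0.png

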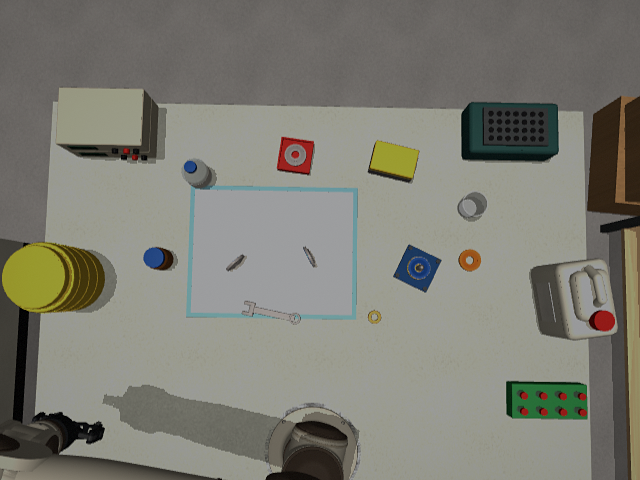

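Run:
```python
import cv2, numpy as np
t=cv2.imread("pics/top0.png"); s=cv2.imread("pics/scene0.png")
def cr(im,x,y,w=40,k=5): return cv2.resize(im[y-w//2-10:y+w//2+10,x-w//2-10:x+w//2+10],(390,290) if 0 else (300,300),interpolation=cv2.INTER_CUBIC)
a=np.hstack([cr(t,235,262),cr(t,310,257)]); 
b=np.hstack([cr(s,340,196),cr(s,309,238)])
cv2.imwrite("pics/z1.png",np.vstack([a,b]))
cv2.imwrite("pics/z2.png",np.vstack([np.hstack([cr(t,417,268),cr(s,224,318)]),np.hstack([cr(t,295,155),cr(s,422,268)])]))
```

```text
(no output)
```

View pics/z1.png

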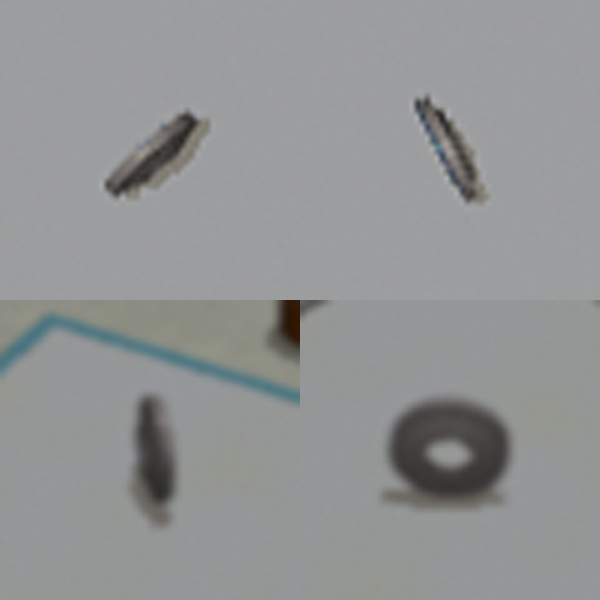

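View pics/z2.png

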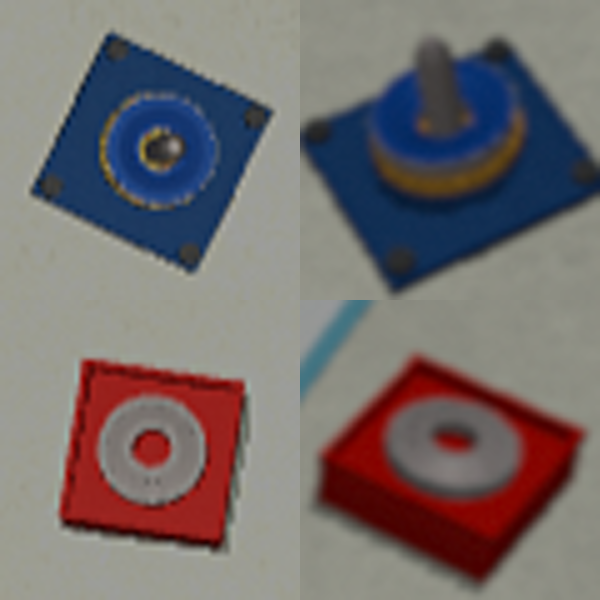

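```bash
cat > h.py <<'E'
import cv2, numpy as np
from workcell import bot, viewer, ticket
def cam(n,save=None):
    c=viewer.camera(n)
    if save: cv2.imwrite(f"pics/{save}.png",c["image"][:,:,::-1])
    c["f"]=240/np.tan(np.radians(c["fovy"]/2)); return c
def ray(c,u,v):
    W=c["world_to_cam"];R=W[:3,:3];d=R.T@np.array([(u-c["cx"])/c["f"],(v-c["cy"])/c["f"],1.]);return -R.T@W[:3,3],d/np.linalg.norm(d)
def onz(c,u,v,z):
    o,d=ray(c,u,v);return o+d*(z-o[2])/d[2]
def tri(c1,p1,c2,p2):
    o1,d1=ray(c1,*p1);o2,d2=ray(c2,*p2)
    A=np.stack([d1,-d2],1);s=np.linalg.lstsq(A,o2-o1,rcond=None)[0]
    a=o1+s[0]*d1;b=o2+s[1]*d2;return (a+b)/2,np.linalg.norm(a-b)
def proj(c,p):
    W=c["world_to_cam"];q=W[:3,:3]@np.array(p)+W[:3,3];return c["f"]*q[:2]/q[2]+[c["cx"],c["cy"]]
def crop(im,x,y,w,k):
    return cv2.resize(im[y-w:y+w,x-w:x+w,::-1],None,fx=k,fy=k,interpolation=cv2.INTER_NEAREST)
E
python3 - <<'E'
from h import *
T=cam("top");S=cam("scene")
cv2.imwrite("pics/z3.png",np.hstack([crop(T["image"],235,262,14,14),crop(T["image"],310,257,14,14)]))
cv2.imwrite("pics/z4.png",np.hstack([crop(S["image"],340,196,20,10),crop(S["image"],309,238,20,10)]))
np.savez("c.npz",T=T["world_to_cam"])
import pickle;pickle.dump((T,S),open("cams0.pkl","wb"))
for c,n in((T,"T"),(S,"S")):
    hsv=cv2.cvtColor(c["image"],cv2.COLOR_RGB2HSV)
    m=((hsv[...,0]>100)&(hsv[...,0]<125)&(hsv[...,1]>130)).astype(np.uint8)
    k,l,st,ce=cv2.connectedComponentsWithStats(m)
    for i in range(1,k):
        if st[i,4]>200: print(n,st[i],ce[i],onz(c,*ce[i],.008))
    print(n,"cam",ray(c,1,1)[0])
# foot plate hull
    for i in range(1,k):
        if st[i,4]>900:
            cs=cv2.findContours((l==i).astype(np.uint8),cv2.RETR_EXTERNAL,cv2.CHAIN_APPROX_NONE)[0][0]
            h=cv2.approxPolyDP(cv2.convexHull(cs),4,True)[:,0]
            P=np.array([onz(c,*p,.008) for p in h]);print(np.round(P,4).tolist(),P.mean(0))
E
```

```text
T [ 394  245   45   47 1035] [416.86183575 267.95072464] [ 0.49717157 -0.27711115  0.008     ]
T [144 248  21  20 328] [153.80487805 257.31402439] [0.51552933 0.44415674 0.008     ]
T cam [ 4.21201228e-01 -2.92988366e-04  1.69740273e+00]
[[0.56, -0.2527, 0.008], [0.5253, -0.3298, 0.008], [0.5061, -0.3352, 0.008], [0.4345, -0.2994, 0.008], [0.4742, -0.2144, 0.008]] [ 0.50001793 -0.28629445  0.008     ]
S [  0   0  22  41 602] [ 7.49501661 21.46843854] [-1.86873119  0.77453683  0.008     ]
S [ 195  299   60   46 1186] [223.82715008 321.21079258] [ 0.49819905 -0.28462087  0.008     ]
S cam [ 1.01647433 -0.76332516  0.78720211]
[[0.4803, -0.2215, 0.008], [0.5584, -0.2608, 0.008], [0.5161, -0.343, 0.008], [0.4368, -0.3044, 0.008], [0.4487, -0.2541, 0.008]] [ 0.48805517 -0.27674154  0.008     ]
```

View pics/z3.png

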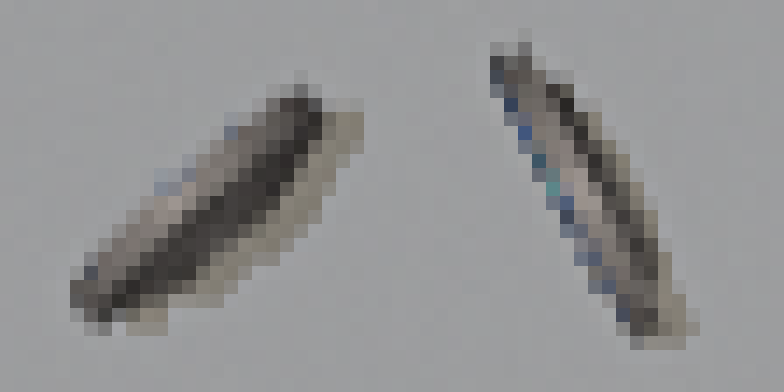

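View pics/z4.png

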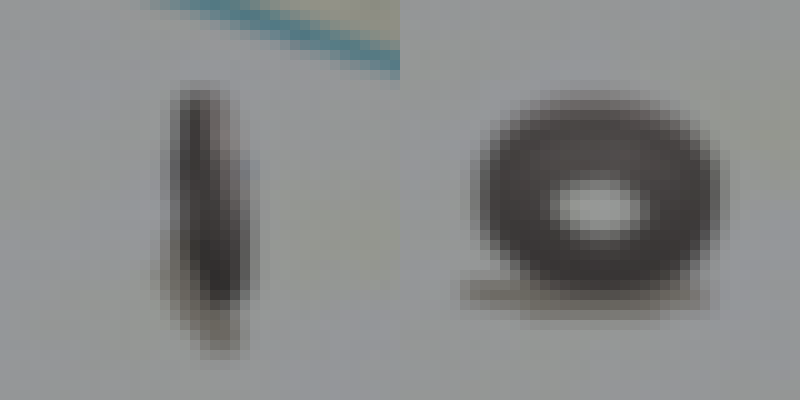

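Run:
```python
import pickle
from h import *
T,S=pickle.load(open("cams0.pkl","rb"))
from scipy.spatial.transform import Rotation as Ro
o=bot.get_obs();print(np.round(Ro.from_euler('xyz',o["tcp_rot"],degrees=True).as_matrix(),3))
print("L",onz(T,235.3,262.6,.0295),"R",onz(T,309.8,256.9,.0295))
print("L top",onz(T,232.5+1,261,.059),"R",onz(T,309,257,.059))
print("R scene hole",onz(S,309.2,238.5,.0295), "L scene", onz(S,340.8,195,.0295))
print(tri(T,(235.3,262.6),S,(340.8,195)),tri(T,(309.8,256.9),S,(309.2,238.3)))
cv2.imwrite("pics/z5.png",np.hstack([crop(T["image"],417,268,25,8),crop(S["image"],224,316,25,8)]))
for c,n in((T,"T"),(S,"S")):
    im=c["image"].astype(int);hsv=cv2.cvtColor(c["image"],cv2.COLOR_RGB2HSV)
    u,v=[int(round(t)) for t in proj(c,[.498,-.28,.03])]
    for y in range(v-2,v+3,2): print([tuple(im[y,x]) for x in range(u-24,u+24,4)])
```

```text
[[-0.     0.221  0.975]
 [-0.001  0.975 -0.221]
 [-1.    -0.001 -0.   ]]
L [0.50333463 0.21802403 0.0295    ] R [0.5218042  0.01683209 0.0295    ]
L top [0.5060626  0.21905629 0.059     ] R [0.51972631 0.01865358 0.059     ]
R scene hole [0.52200243 0.01558956 0.0295    ] L scene [0.49739779 0.22019641 0.0295    ]
(array([0.50151684, 0.21647293, 0.03336509]), np.float64(0.003844406015456749)) (array([0.52161311, 0.01668985, 0.02922336]), np.float64(0.0005060581910388066))
[(np.int64(155), np.int64(157), np.int64(147)), (np.int64(19), np.int64(49), np.int64(90)), (np.int64(28), np.int64(56), np.int64(93)), (np.int64(106), np.int64(90), np.int64(37)), (np.int64(21), np.int64(55), np.int64(113)), (np.int64(93), np.int64(104), np.int64(120)), (np.int64(49), np.int64(47), np.int64(46)), (np.int64(38), np.int64(51), np.int64(83)), (np.int64(29), np.int64(62), np.int64(122)), (np.int64(25), np.int64(55), np.int64(93)), (np.int64(28), np.int64(56), np.int64(94)), (np.int64(141), np.int64(142), np.int64(139))]
[(np.int64(157), np.int64(158), np.int64(147)), (np.int64(30), np.int64(57), np.int
[... 1885 characters left out ...]
.int64(7), np.int64(45), np.int64(104)), (np.int64(74), np.int64(61), np.int64(58)), (np.int64(19), np.int64(45), np.int64(82)), (np.int64(16), np.int64(46), np.int64(82))]
[(np.int64(19), np.int64(41), np.int64(72)), (np.int64(18), np.int64(46), np.int64(83)), (np.int64(58), np.int64(62), np.int64(84)), (np.int64(5), np.int64(45), np.int64(104)), (np.int64(6), np.int64(40), np.int64(94)), (np.int64(40), np.int64(49), np.int64(79)), (np.int64(32), np.int64(47), np.int64(88)), (np.int64(4), np.int64(42), np.int64(99)), (np.int64(33), np.int64(56), np.int64(106)), (np.int64(94), np.int64(71), np.int64(38)), (np.int64(16), np.int64(44), np.int64(79)), (np.int64(16), np.int64(46), np.int64(82))]
```

View pics/z5.png

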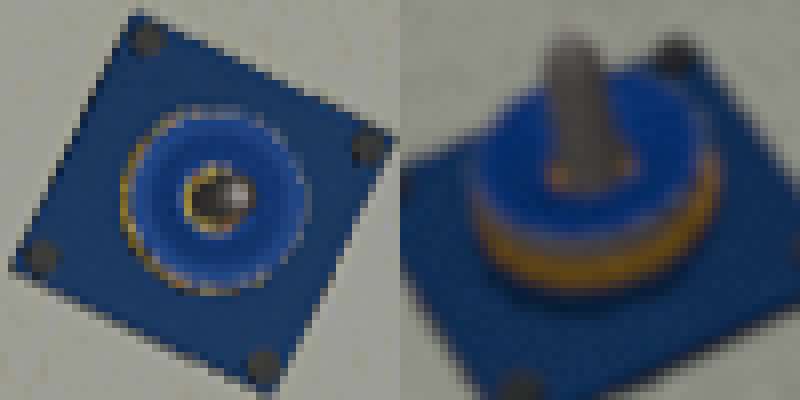

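Run:
```python
import pickle
from h import *
T,S=pickle.load(open("cams0.pkl","rb"))
print("tip T",onz(T,421.4,267.1,.077),"S",onz(S,220.9,296.5,.077),tri(T,(421.4,267.1),S,(220.9,296.3)))
print("plate T",onz(T,417.6,268.3,.008))
print("disc T",onz(T,419.4,267.8,.035))
# scene disc ellipse: left 475 right 715 top 75 bottom 250
print("disc S",onz(S,199+195/8,291+160/8,.035))
# plate edges by line fits in S and T
for c,n in((T,"T"),(S,"S")):
    hsv=cv2.cvtColor(c["image"],cv2.COLOR_RGB2HSV)
    u,v=[int(t) for t in proj(c,[.497,-.28,.01])]
    m=((hsv[...,0]>98)&(hsv[...,0]<128)&(hsv[...,1]>110)).astype(np.uint8);
    k,l,st,ce=cv2.connectedComponentsWithStats(m);i=max(range(1,k),key=lambda i:st[i,4]*(abs(ce[i][0]-u)<10))
    cs=cv2.findContours((l==i).astype(np.uint8),cv2.RETR_EXTERNAL,cv2.CHAIN_APPROX_NONE)[0]
    h=cv2.convexHull(max(cs,key=len))[:,0]
    P=np.array([onz(c,*p,.008)[:2] for p in h],np.float32)*1000
    print(n,cv2.minAreaRect(P))
```

```text
tip T [ 0.49648586 -0.27776345  0.077     ] S [ 0.49752705 -0.27947285  0.077     ] (array([ 0.49641293, -0.27809552,  0.07577085]), np.float64(0.0003548773179064345))
plate T [ 0.49624382 -0.27913881  0.008     ]
disc T [ 0.49646668 -0.27954785  0.035     ]
disc S [ 0.49773675 -0.28024321  0.035     ]
T ((497.9246520996094, -277.3177795410156), (98.98815155029297, 97.47476196289062), 64.21306610107422)
S ((492.87286376953125, -279.6521301269531), (95.79803466796875, 104.19563293457031), 64.63027954101562)
```

jog_arm([
  {"x":376,"y":-475,"z":0,"twist":41,"fingers":0},
  {"x":376,"y":-475,"z":0,"twist":41,"fingers":0},
  {"x":376,"y":-475,"z":0,"twist":41,"fingers":0},
  {"x":376,"y":-475,"z":0,"twist":41,"fingers":0},
  {"x":376,"y":-475,"z":0,"twist":41,"fingers":0},
  {"x":376,"y":-475,"z":0,"twist":41,"fingers":0},
  {"x":376,"y":-475,"z":0,"twist":41,"fingers":0},
  {"x":376,"y":-475,"z":0,"twist":41,"fingers":0},
  {"x":376,"y":-475,"z":0,"twist":41,"fingers":0},
  {"x":376,"y":-475,"z":0,"twist":41,"fingers":0},
])

```text
time: 1.2
ee_pos: [0.4199, 0.1591, 0.2266]
tcp_rot: [-52.9, 89.9, -24.7]
wrist_force: [0.9, 1.0, -0.3]
opening: -0.0003
```

jog_arm([
  {"x":78,"y":-98,"z":0},
  {"x":78,"y":-98,"z":0},
  {"x":78,"y":-98,"z":0},
  {"x":78,"y":-98,"z":-50},
  {"x":78,"y":-98,"z":-100},
  {"x":78,"y":-98,"z":-140},
  {"x":78,"y":-98,"z":-160},
  {"x":78,"y":-98,"z":-160},
  {"x":78,"y":-98,"z":-160},
  {"x":78,"y":-98,"z":-160},
])

```text
validation failed for argument at $.de...
```

Run:
```python
from h import *
from scipy.spatial.transform import Rotation as Ro
T=cam("top","t1");S=cam("scene","s1")
o=bot.get_obs();R=Ro.from_euler('xyz',o["tcp_rot"],degrees=True).as_matrix()
print(o["time"],o["ee_pos"],o["q"],R[:,1])
p=[int(t) for t in proj(T,[.51,.03,.03])];q=[int(t) for t in proj(S,[.51,.03,.03])]
cv2.imwrite("pics/z6.png",np.hstack([crop(T["image"],*p,40,5),crop(S["image"],*q,40,5)]))
```

```text
1.3 [0.42150494 0.15664569 0.22601406] [20.46002204 -8.67889836 -3.30562512 95.38345056 -0.11374538 -7.39694121] [-0.4672655   0.88411491 -0.00194584]
```

View pics/z6.png

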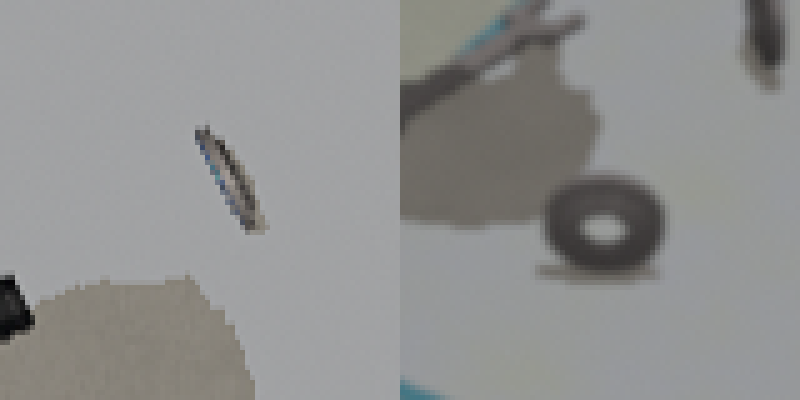

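The first move call was refused because its rows had no fingers value; the picture shows the disc still standing and the gripper short of it. I'll resend with all fields.

jog_arm([
  {"x":76,"y":-96,"z":0,"twist":0,"fingers":0},
  {"x":76,"y":-96,"z":0,"twist":0,"fingers":0},
  {"x":76,"y":-96,"z":0,"twist":0,"fingers":0},
  {"x":76,"y":-96,"z":-50,"twist":0,"fingers":0},
  {"x":76,"y":-96,"z":-100,"twist":0,"fingers":0},
  {"x":76,"y":-96,"z":-140,"twist":0,"fingers":0},
  {"x":76,"y":-96,"z":-165,"twist":0,"fingers":0},
  {"x":76,"y":-96,"z":-167,"twist":0,"fingers":0},
  {"x":76,"y":-96,"z":-167,"twist":0,"fingers":0},
])

```text
time: 2.2
ee_pos: [0.4973, 0.061, 0.0594]
tcp_rot: [-117.6, 89.9, -89.7]
wrist_force: [-0.0, 0.1, 0.6]
opening: 0.0002
```

Run:
```python
from h import *
T=cam("top","t1");S=cam("scene","s1")
o=bot.get_obs()
print(o["time"],o["ee_pos"],o["q"])
p=[int(t) for t in proj(T,[.51,.03,.03])];q=[int(t) for t in proj(S,[.51,.03,.03])]
cv2.imwrite("pics/z7.png",np.hstack([crop(T["image"],*p,40,5),crop(S["image"],*q,40,5)]))
```

```text
2.3 [0.49848127 0.06096895 0.06095961] [  7.03668721  -1.64317805 -15.04946093  76.43401931  -0.110169
 -20.83135719]
```

View pics/z7.png

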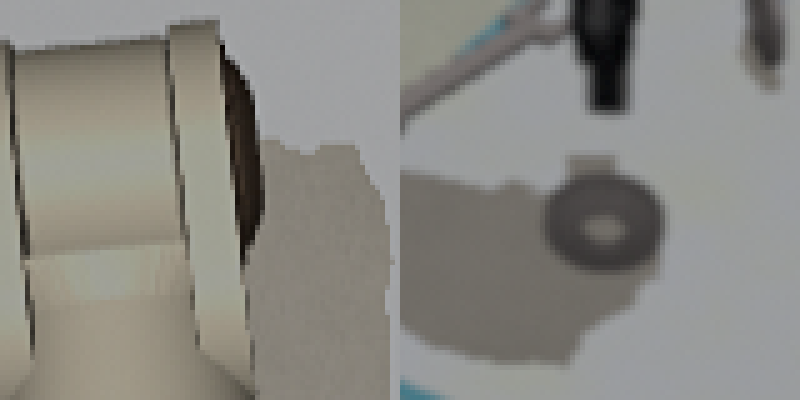

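jog_arm([
  {"x":6,"y":-11,"z":-1,"twist":0,"fingers":0},
  {"x":11,"y":-21,"z":-1,"twist":0,"fingers":0},
  {"x":13,"y":-25,"z":-1,"twist":0,"fingers":0},
  {"x":15,"y":-28,"z":-1,"twist":0,"fingers":0},
  {"x":17,"y":-32,"z":-1,"twist":0,"fingers":0},
  {"x":19,"y":-35,"z":-1,"twist":0,"fingers":0},
  {"x":21,"y":-39,"z":-1,"twist":0,"fingers":0},
  {"x":21,"y":-39,"z":-1,"twist":0,"fingers":0},
  {"x":21,"y":-39,"z":-1,"twist":0,"fingers":0},
])

```text
time: 3.2
ee_pos: [0.5194, 0.022, 0.0599]
tcp_rot: [-56.0, 89.8, -28.2]
wrist_force: [0.2, 0.4, 1.0]
opening: 0.0
```

Run:
```python
from h import *
S=cam("scene","s2")
o=bot.get_obs()
print(o["time"],o["ee_pos"],o["wrist_force"])
q=[int(t) for t in proj(S,[.51,.03,.03])]
cv2.imwrite("pics/z8.png",crop(S["image"],*q,40,6))
```

```text
3.25 [0.51941833 0.02206735 0.05992483] [-0.21688913 -0.02991207 -0.59445242]
```

View pics/z8.png

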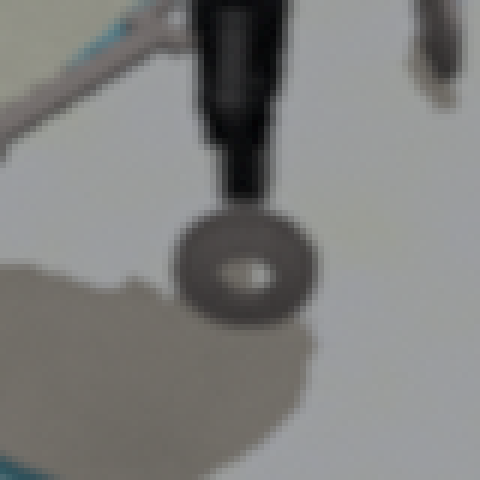

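jog_arm([
  {"x":2,"y":-4,"z":0,"twist":0,"fingers":0},
  {"x":4,"y":-7,"z":0,"twist":0,"fingers":0},
  {"x":6,"y":-11,"z":0,"twist":0,"fingers":0},
  {"x":8,"y":-14,"z":0,"twist":0,"fingers":0},
  {"x":8,"y":-14,"z":0,"twist":0,"fingers":0},
  {"x":8,"y":-14,"z":0,"twist":0,"fingers":0},
])

```text
time: 3.85
ee_pos: [0.5274, 0.0079, 0.0599]
tcp_rot: [-56.7, 89.8, -28.8]
wrist_force: [-1.3, 0.5, -0.4]
opening: 0.0001
```

Run:
```python
from h import *
S=cam("scene","s3")
o=bot.get_obs()
print(o["time"],o["ee_pos"],o["wrist_force"])
q=[int(t) for t in proj(S,[.51,.03,.03])]
cv2.imwrite("pics/z9.png",crop(S["image"],*q,40,6))
```

```text
3.9 [0.52737787 0.00804616 0.05989933] [-0.4220078  -0.81344638  0.18696419]
```

View pics/z9.png

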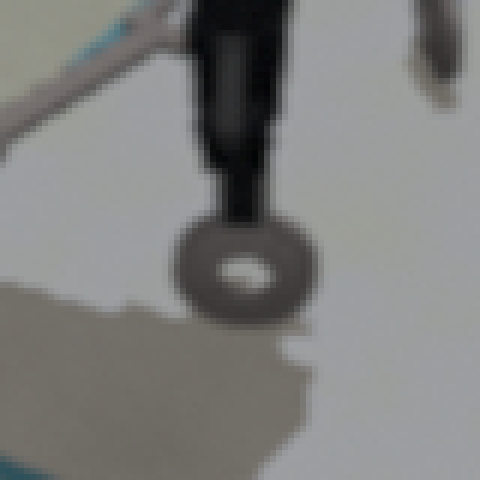

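Run:
```python
from h import *
import pickle
T,S=pickle.load(open("cams0.pkl","rb"))
q=proj(S,[.51,.03,.03]).astype(int);print(q, "seen tip",q+[0.5,-3])
for z in(.043,.05,.06,.07,.08):print(z,proj(S,[.5274,.008,z]))
o,d=ray(S,*(q+[0.5,-3]))
print("disc", proj(S,[.5217,.0167,.0295]),proj(S,[.5217,.0167,.059]))
```

```text
[308 233] seen tip [308.5 230. ]
0.043 [309.36953672 236.6220943 ]
0.05 [309.33063035 234.36820102]
0.06 [309.27453328 231.11842968]
0.07 [309.2178195  227.83293139]
0.08 [309.16047878 224.51111373]
disc [309.33369027 238.21285051] [309.16946897 228.75802058]
```

View pics/s3.png

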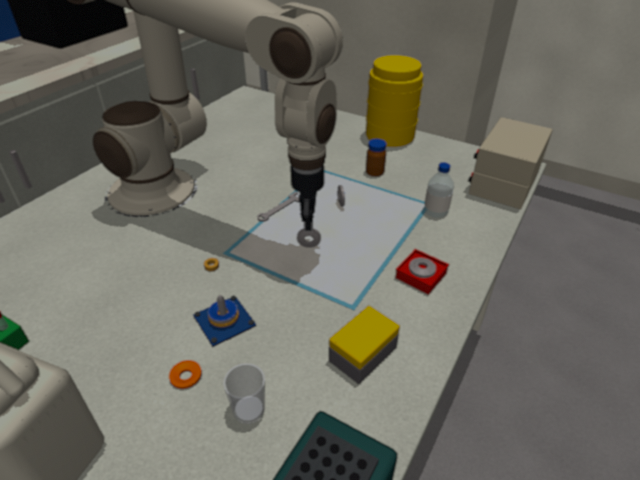

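Run:
```python
from h import *
a=[cv2.imread(f"pics/{n}.png")[:,:,::-1] for n in("s2","s3")]
cv2.imwrite("pics/z10.png",np.clip(2.2*np.hstack([crop(i,309,232,20,10) for i in a]).astype(float),0,255))
```

```text
[ WARN:0@0.251] global loadsave.cpp:1063 imwrite_ Unsupported depth image for selected encoder is fallbacked to CV_8U.
```

View pics/z10.png

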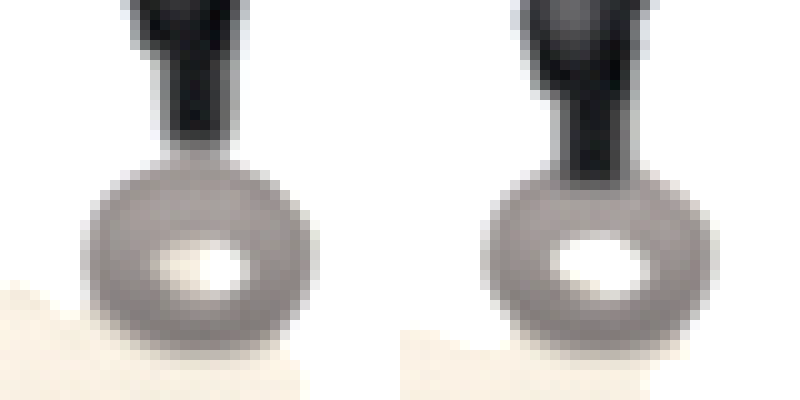

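jog_arm([
  {"x":0,"y":0,"z":6,"twist":0,"fingers":0},
  {"x":-10,"y":18,"z":6,"twist":0,"fingers":0},
  {"x":-20,"y":37,"z":6,"twist":0,"fingers":0},
  {"x":-20,"y":37,"z":-18,"twist":0,"fingers":0},
  {"x":-20,"y":37,"z":-18,"twist":0,"fingers":0},
  {"x":-20,"y":37,"z":-18,"twist":0,"fingers":0},
])

```text
time: 4.5
ee_pos: [0.5071, 0.045, 0.0422]
tcp_rot: [-65.1, 89.8, -37.3]
wrist_force: [0.1, 0.2, 0.1]
opening: -0.0001
```

Run:
```python
from h import *
S=cam("scene","s4")
o=bot.get_obs()
print(o["time"],o["ee_pos"],o["wrist_force"])
cv2.imwrite("pics/z11.png",np.clip(2.2*crop(S["image"],309,225,25,12).astype(float),0,255).astype(np.uint8))
p=o["ee_pos"]
for z in (0.025,.035,.045,.055):print(z,proj(S,[p[0],p[1],z]))
```

```text
4.55 [0.50764919 0.04490263 0.04272826] [-0.3286613   0.31828023  0.02777399]
0.025 [310.51371967 231.64850384]
0.035 [310.46605777 228.51328524]
0.045 [310.41789277 225.34497266]
0.055 [310.36921667 222.14303934]
```

View pics/z11.png

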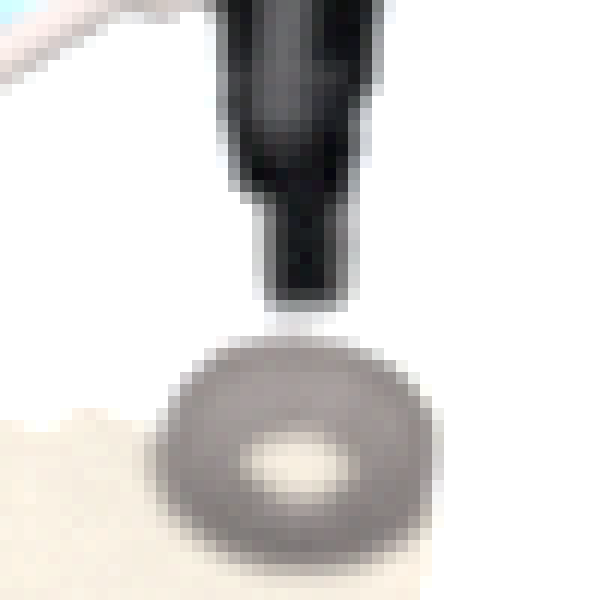

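jog_arm([
  {"x":4,"y":-7,"z":-5,"twist":0,"fingers":0},
  {"x":7,"y":-13,"z":-5,"twist":0,"fingers":0},
  {"x":9,"y":-17,"z":-5,"twist":0,"fingers":0},
  {"x":11,"y":-21,"z":-5,"twist":0,"fingers":0},
  {"x":13,"y":-25,"z":-5,"twist":0,"fingers":0},
  {"x":15,"y":-28,"z":-5,"twist":0,"fingers":0},
  {"x":17,"y":-32,"z":-5,"twist":0,"fingers":0},
  {"x":17,"y":-32,"z":-5,"twist":0,"fingers":0},
  {"x":17,"y":-32,"z":-5,"twist":0,"fingers":0},
])

```text
time: 5.45
ee_pos: [0.5246, 0.0128, 0.0377]
tcp_rot: [-53.0, 89.8, -25.2]
wrist_force: [0.5, -0.1, -0.2]
opening: 0.0002
```

Run:
```python
from h import *
S=cam("scene","s5")
o=bot.get_obs()
print(o["time"],o["ee_pos"],o["wrist_force"])
cv2.imwrite("pics/z12.png",np.clip(2.2*crop(S["image"],309,235,30,12).astype(float),0,255).astype(np.uint8))
```

```text
5.5 [0.52456559 0.0129503  0.03771815] [ 0.69186189 -0.63996673  1.03368873]
```

View pics/z12.png

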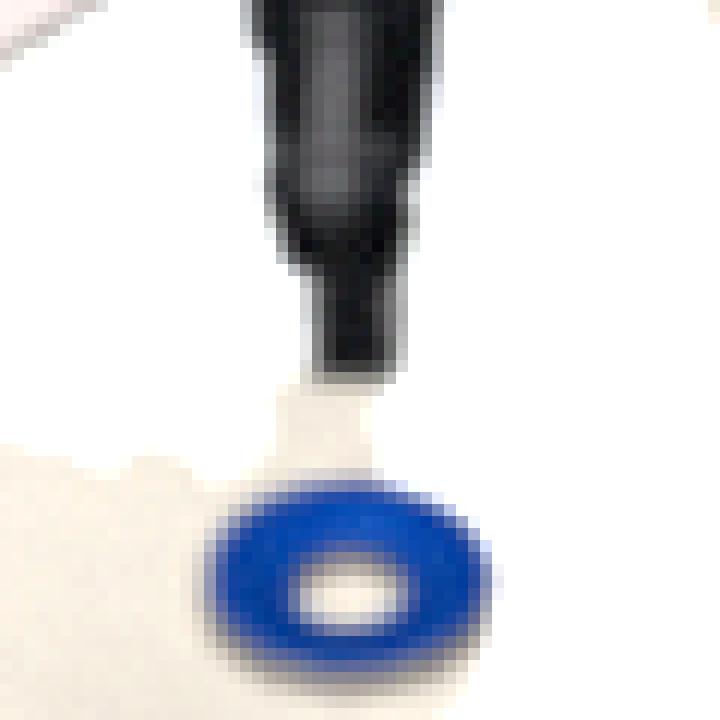

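jog_arm([
  {"x":0,"y":0,"z":50,"twist":-8,"fingers":0},
  {"x":-10,"y":40,"z":70,"twist":-16,"fingers":0},
  {"x":-24,"y":80,"z":70,"twist":-24,"fingers":0},
  {"x":-38,"y":120,"z":70,"twist":-32,"fingers":0},
  {"x":-50,"y":160,"z":70,"twist":-40,"fingers":0},
  {"x":-53,"y":178,"z":70,"twist":-48,"fingers":0},
  {"x":-53,"y":178,"z":70,"twist":-56,"fingers":0},
  {"x":-53,"y":178,"z":60,"twist":-64,"fingers":0},
  {"x":-53,"y":178,"z":30,"twist":-72,"fingers":0},
  {"x":-53,"y":178,"z":3,"twist":-77,"fingers":0},
])

```text
time: 6.5
ee_pos: [0.4717, 0.1914, 0.0402]
tcp_rot: [-33.4, 89.8, -82.8]
wrist_force: [-0.0, -0.3, -0.5]
opening: -0.0003
```

Run:
```python
from h import *
S=cam("scene","s6");T=cam("top","t6")
o=bot.get_obs()
print(o["time"],o["ee_pos"],o["wrist_force"],o["q"])
q=proj(S,[.49,.2,.03]).astype(int)
p=proj(T,[.49,.1,.03]).astype(int)
cv2.imwrite("pics/z13.png",np.hstack([np.clip(1.8*crop(S["image"],*q,30,6).astype(float),0,255).astype(np.uint8),crop(T["image"],*p,60,3)]))
```

```text
6.6 [0.46931147 0.19030868 0.03734394] [-0.37498146  0.22047313 -0.35384569] [ 22.16309278   0.16677022 -15.90858119  74.36108198  -0.15785403
  71.35075917]
```

View pics/z13.png

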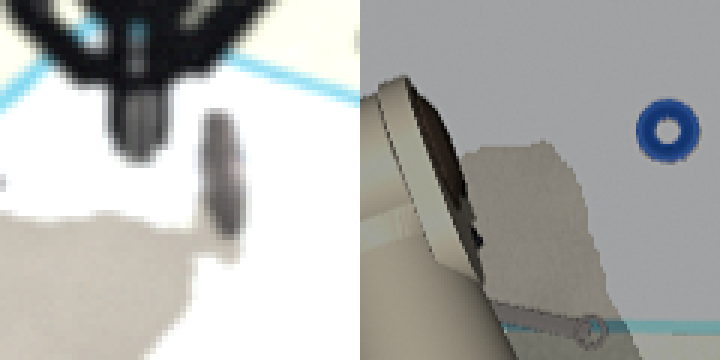

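jog_arm([
  {"x":8,"y":7,"z":2,"twist":0,"fingers":0},
  {"x":14,"y":12,"z":2,"twist":0,"fingers":0},
  {"x":17,"y":15,"z":2,"twist":0,"fingers":0},
  {"x":20,"y":18,"z":2,"twist":0,"fingers":0},
  {"x":24,"y":21,"z":2,"twist":0,"fingers":0},
  {"x":28,"y":24,"z":2,"twist":0,"fingers":0},
  {"x":32,"y":28,"z":2,"twist":0,"fingers":0},
  {"x":36,"y":31,"z":2,"twist":0,"fingers":0},
  {"x":40,"y":35,"z":2,"twist":0,"fingers":0},
  {"x":40,"y":35,"z":2,"twist":0,"fingers":0},
])

```text
time: 7.6
ee_pos: [0.5098, 0.2257, 0.0393]
tcp_rot: [-88.8, 89.5, -138.0]
wrist_force: [-0.3, -0.0, -0.0]
opening: -0.0001
```

Run:
```python
from h import *
S=cam("scene","s7");T=cam("top","t7")
o=bot.get_obs()
print(o["time"],o["ee_pos"],o["wrist_force"],o["q"])
q=proj(S,[.51,.23,.03]).astype(int)
cv2.imwrite("pics/z14.png",np.clip(1.8*crop(S["image"],*q,30,9).astype(float),0,255).astype(np.uint8))
```

```text
7.7 [0.50927429 0.22531796 0.03924925] [ 0.32522576  0.81460931 -0.47600638] [23.94221063  6.94717678 -8.56688609 74.94489523 -0.14657984 73.12570806]
```

View pics/z14.png

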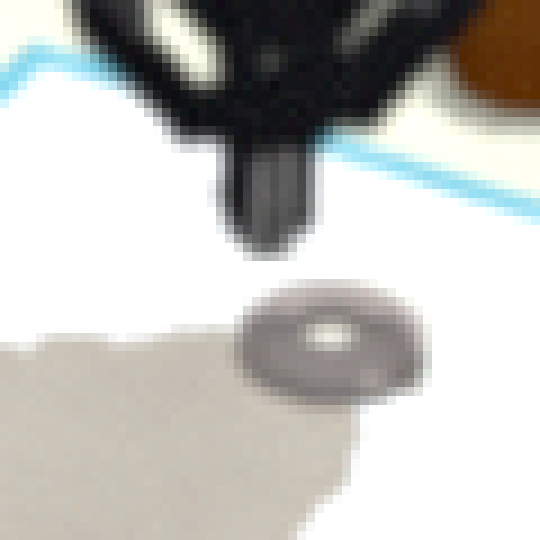

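Run:
```python
from h import *
S=cam("scene","s8");T=cam("top","t8")
q=proj(T,[.53,.24,.01]).astype(int);print(q)
cv2.imwrite("pics/z15.png",np.hstack([crop(T["image"],*q,40,5),crop(S["image"],346,197,20,10)]))
```

```text
[228 253]
```

View pics/z15.png

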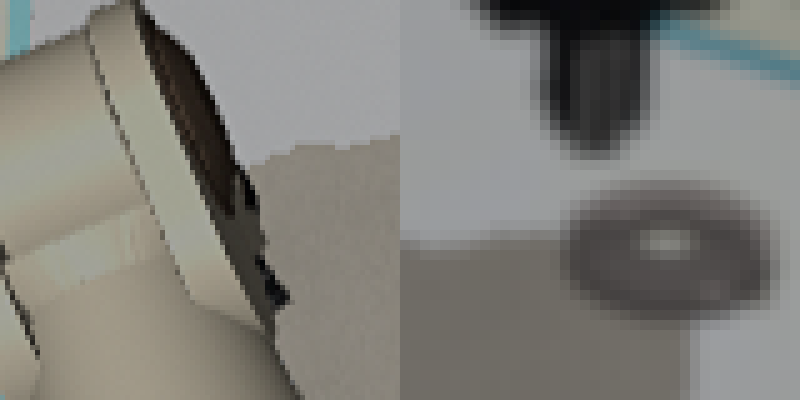

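jog_arm([
  {"x":0,"y":0,"z":50,"twist":0,"fingers":1},
  {"x":-40,"y":-30,"z":80,"twist":0,"fingers":1},
  {"x":-80,"y":-60,"z":80,"twist":0,"fingers":1},
  {"x":-120,"y":-90,"z":80,"twist":0,"fingers":1},
  {"x":-120,"y":-120,"z":80,"twist":0,"fingers":1},
  {"x":-120,"y":-120,"z":80,"twist":0,"fingers":1},
])

```text
time: 8.4
ee_pos: [0.388, 0.1028, 0.12]
tcp_rot: [-79.2, 89.6, -128.5]
wrist_force: [1.9, 0.2, -0.2]
opening: 0.0847
```

Run:
```python
from h import *
S=cam("scene","s9");T=cam("top","t9")
import pickle;pickle.dump((T,S),open("cams9.pkl","wb"))
o=bot.get_obs()
print(o["time"],o["ee_pos"],o["wrist_force"],o["opening"])
hsv=cv2.cvtColor(T["image"],cv2.COLOR_RGB2HSV)
for c,n,b in((T,"T",[.52,.0,.01]),(S,"S",[.52,.0,.01])):
    hsv=cv2.cvtColor(c["image"],cv2.COLOR_RGB2HSV)
    m=((hsv[...,0]>100)&(hsv[...,0]<125)&(hsv[...,1]>130)).astype(np.uint8)
    k,l,st,ce=cv2.connectedComponentsWithStats(m)
    for i in range(1,k):
        if st[i,4]>60:
            print(n,st[i],ce[i],onz(c,*ce[i],.010))
            if n: pass
cv2.imwrite("pics/z16.png",np.hstack([crop(T["image"],*proj(T,[.53,.24,.01]).astype(int),20,10),crop(S["image"],346,197,20,10)]))
```

```text
8.5 [0.38928702 0.10480086 0.11976941] [0.12133381 0.43812068 0.13582901] 0.08570063882231564
T [184 161  13  12 117] [189.8034188  166.33333333] [0.76953422 0.3539552  0.01      ]
T [310 241  21  21 268] [320.1119403  251.14552239] [ 0.53921473 -0.01099992  0.01      ]
T [ 394  245   45   47 1032] [416.8498062  267.96899225] [ 0.4970311  -0.27675044  0.01      ]
T [144 248  21  20 328] [153.80487805 257.31402439] [0.51541766 0.44363058 0.01      ]
S [  0   0  21  41 598] [ 7.44648829 21.49832776] [-1.86103322  0.77012028  0.01      ]
S [369 139  17  12 165] [376.74545455 144.65454545] [0.44409877 0.56188528 0.01      ]
S [439 163  11   9  76] [443.76315789 167.13157895] [0.68182298 0.53971485 0.01      ]
S [297 246  22  15 200] [307.72 252.33] [ 0.53404735 -0.01118793  0.01      ]
S [ 195  299   60   46 1182] [223.72419628 321.22927242] [ 0.49937773 -0.28599807  0.01      ]
```

View pics/t9.png

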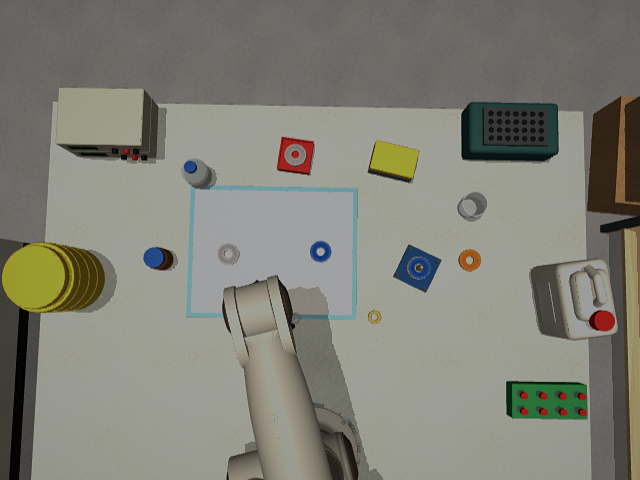

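View pics/z16.png

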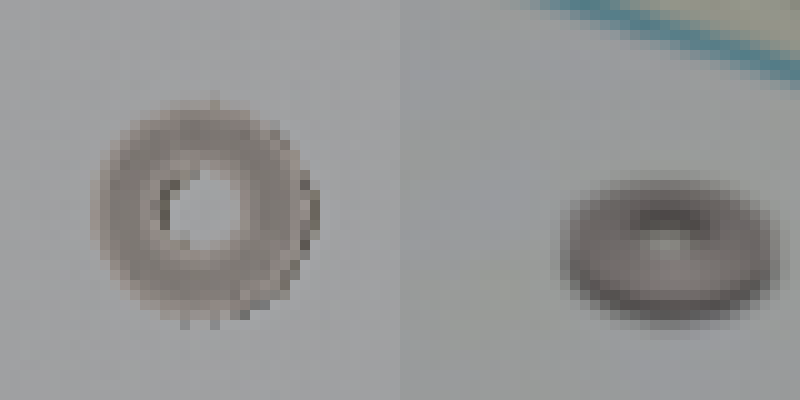

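Run:
```python
from h import *
import pickle
T,S=pickle.load(open("cams9.pkl","rb"))
print(onz(T,228.1,253.9,.007),onz(S,353,201.9,.006))
# gripper seen in scene: 
cv2.imwrite("pics/z17.png",np.clip(1.8*crop(S["image"],*proj(S,[.389,.104,.12]).astype(int),40,10).astype(float),0,255).astype(np.uint8)[:600])
print(proj(S,[.389,.104,.12]), proj(S,[.389+.0428*np.cos(.71),.104+.0428*np.sin(.71),.12]), proj(S,[.389-.0428*np.cos(.71),.104-.0428*np.sin(.71),.12]))
```

```text
[0.52802604 0.24135738 0.007     ] [0.52680464 0.23844532 0.006     ]
[282.68942326 175.37944401] [299.2802912  173.87337516] [265.93779385 176.90010631]
```

View pics/z17.png

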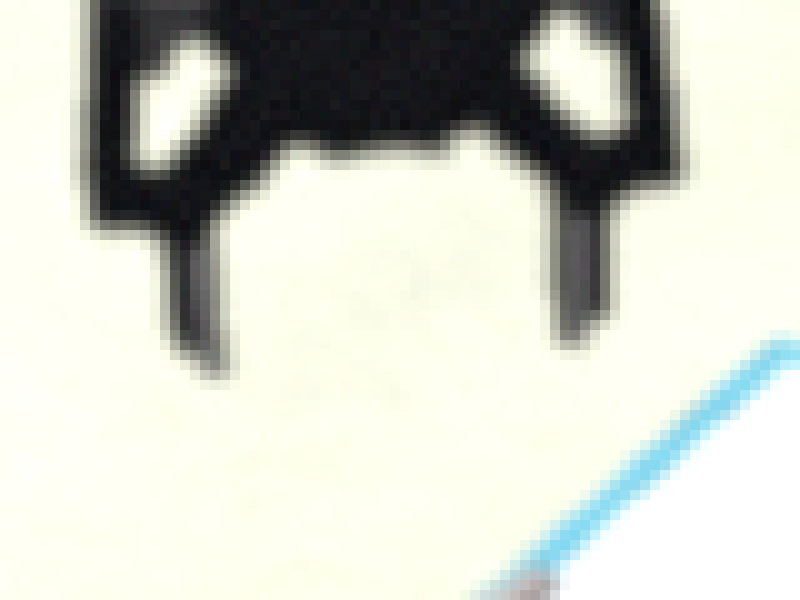

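jog_arm([
  {"x":46,"y":45,"z":0,"twist":0,"fingers":0.85},
  {"x":92,"y":90,"z":0,"twist":0,"fingers":0.85},
  {"x":138,"y":136,"z":0,"twist":0,"fingers":0.85},
  {"x":138,"y":136,"z":-40,"twist":0,"fingers":0.85},
  {"x":138,"y":136,"z":-85,"twist":0,"fingers":0.85},
  {"x":138,"y":136,"z":-85,"twist":0,"fingers":0.85},
  {"x":138,"y":136,"z":-85,"twist":0,"fingers":0.85},
])

```text
time: 9.2
ee_pos: [0.5263, 0.241, 0.034]
tcp_rot: [-91.8, 89.4, -141.0]
wrist_force: [0.5, -0.2, -0.6]
opening: 0.0725
```

Run:
```python
from h import *
S=cam("scene","s10")
o=bot.get_obs();p=o["ee_pos"]
print(o["time"],p,o["wrist_force"],o["opening"],proj(S,p))
cv2.imwrite("pics/z18.png",np.clip(1.8*crop(S["image"],350,190,30,13).astype(float),0,255).astype(np.uint8)[:600])
```

```text
9.25 [0.52734029 0.24116671 0.03611728] [0.73048688 0.0477075  0.89715388] 0.07277557391413257 [354.11567816 192.46089566]
```

View pics/z18.png

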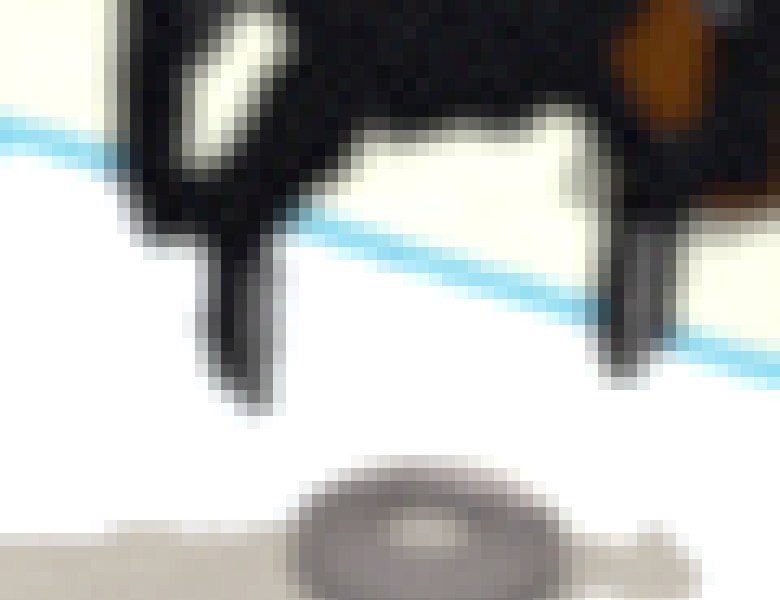

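jog_arm([
  {"x":0,"y":0,"z":-15,"twist":0,"fingers":0.85},
  {"x":0,"y":0,"z":-28,"twist":0,"fingers":0.85},
  {"x":0,"y":0,"z":-34,"twist":0,"fingers":0.85},
  {"x":0,"y":0,"z":-36,"twist":0,"fingers":0.85},
  {"x":0,"y":0,"z":-36,"twist":0,"fingers":0.85},
])

```text
time: 9.75
ee_pos: [0.5272, 0.241, 0.0]
tcp_rot: [-84.6, 89.6, -133.8]
wrist_force: [0.2, 1.1, -0.6]
opening: 0.0727
```

Run:
```python
from h import *
S=cam("scene","s11")
o=bot.get_obs();p=o["ee_pos"]
print(o["time"],p,o["wrist_force"],o["opening"],proj(S,p))
cv2.imwrite("pics/z19.png",np.clip(1.8*crop(S["image"],353,195,23,14).astype(float),0,255).astype(np.uint8)[:600])
```

```text
9.8 [5.27431633e-01 2.41101589e-01 3.66257530e-04] [ 0.65488552 -0.02795917 -0.01795375] 0.07269853835318497 [353.55495116 203.15183383]
```

View pics/z19.png

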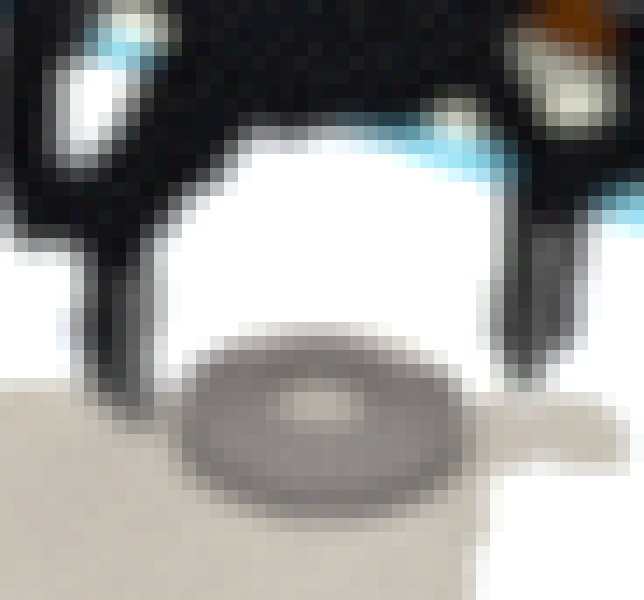

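jog_arm([
  {"x":0,"y":0,"z":-2,"twist":0,"fingers":0.85},
  {"x":0,"y":0,"z":-4,"twist":0,"fingers":0.85},
  {"x":0,"y":0,"z":-4,"twist":0,"fingers":0.85},
])

```text
time: 10.1
ee_pos: [0.5273, 0.2411, -0.0038]
tcp_rot: [-83.6, 89.6, -132.9]
wrist_force: [-0.5, -0.6, -0.2]
opening: 0.0723
```

jog_arm([
  {"x":0,"y":0,"z":-2,"twist":0,"fingers":0.85},
  {"x":0,"y":0,"z":-2,"twist":0,"fingers":0.85},
])

```text
time: 10.3
ee_pos: [0.5272, 0.241, -0.0061]
tcp_rot: [-84.6, 89.6, -133.9]
wrist_force: [0.4, 0.3, 0.6]
opening: 0.0729
```

Run:
```python
from h import *
S=cam("scene","s12")
o=bot.get_obs();p=o["ee_pos"]
print(o["time"],p,o["wrist_force"],o["opening"],proj(S,p))
cv2.imwrite("pics/z20.png",np.clip(1.8*crop(S["image"],353,195,23,14).astype(float),0,255).astype(np.uint8)[:600])
```

```text
10.35 [ 0.52722952  0.24102756 -0.00600524] [-0.60765821 -0.2010409   0.53543761] 0.07255466704313289 [353.37748433 205.00758428]
```

View pics/z20.png

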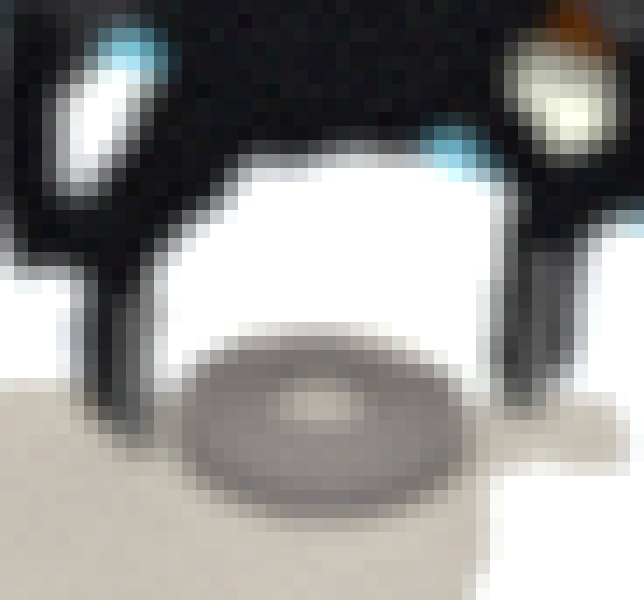

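jog_arm([
  {"x":0,"y":0,"z":0,"twist":0,"fingers":0.75},
  {"x":0,"y":0,"z":0,"twist":0,"fingers":0.6},
  {"x":0,"y":0,"z":0,"twist":0,"fingers":0.6},
  {"x":0,"y":0,"z":0,"twist":0,"fingers":0.6},
  {"x":0,"y":0,"z":0,"twist":0,"fingers":0.6},
], grip_force=30)

```text
time: 10.85
ee_pos: [0.5274, 0.2411, -0.0056]
tcp_rot: [-83.2, 89.6, -132.5]
wrist_force: [-1.6, -0.6, 5.2]
opening: 0.0575
```

Run:
```python
from h import *
S=cam("scene","s13")
o=bot.get_obs();p=o["ee_pos"]
print(o["time"],p,o["wrist_force"],o["opening"],proj(S,p))
cv2.imwrite("pics/z21.png",np.clip(1.8*crop(S["image"],353,195,23,14).astype(float),0,255).astype(np.uint8)[:600])
```

```text
10.9 [ 0.52736086  0.2411216  -0.0055632 ] [-1.87171482 -1.41402398  5.5966981 ] 0.057780465796248105 [353.44170056 204.87585868]
```

View pics/z21.png

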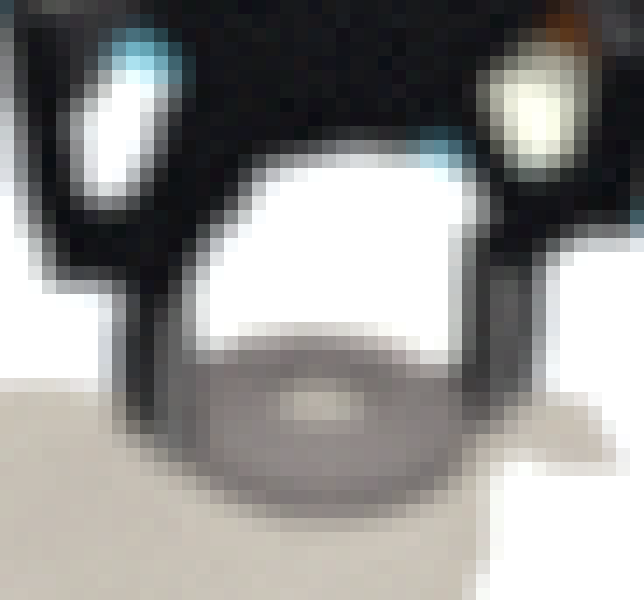

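Run:
```python
from h import *
import pickle
T,S=pickle.load(open("cams9.pkl","rb"))
for z in(0,.003,.006): print(z,onz(S,330+324/14,172+422/14,z))
print(proj(S,[.528,.2412,0]),proj(S,[.5275,.240,.0055]))
```

```text
0 [0.52393767 0.24530094 0.        ]
0.003 [0.52581471 0.2414571  0.003     ]
0.006 [0.52769175 0.23761326 0.006     ]
[353.74592675 203.30232162] [353.47421418 201.84486558]
```

jog_arm([
  {"x":0,"y":0,"z":5,"twist":0,"fingers":0.6},
  {"x":0,"y":0,"z":20,"twist":0,"fingers":0.6},
  {"x":0,"y":0,"z":60,"twist":0,"fingers":0.6},
  {"x":0,"y":0,"z":100,"twist":0,"fingers":0.6},
  {"x":0,"y":0,"z":100,"twist":0,"fingers":0.6},
])

```text
time: 11.4
ee_pos: [0.5299, 0.2423, 0.1016]
tcp_rot: [38.9, 89.8, -10.4]
wrist_force: [0.6, 0.8, -0.6]
opening: 0.0572
```

Run:
```python
from h import *
S=cam("scene","s14")
o=bot.get_obs();p=o["ee_pos"]
print(o["time"],p,o["wrist_force"],o["opening"],proj(S,p))
q=proj(S,p).astype(int)
cv2.imwrite("pics/z22.png",np.clip(1.8*crop(S["image"],*q,25,12).astype(float),0,255).astype(np.uint8)[:600])
```

```text
11.45 [0.52905213 0.24187259 0.09854933] [ 0.20423276 -0.11908867 -1.8180646 ] 0.057414450228303264 [355.86869915 172.98410483]
```

View pics/z22.png

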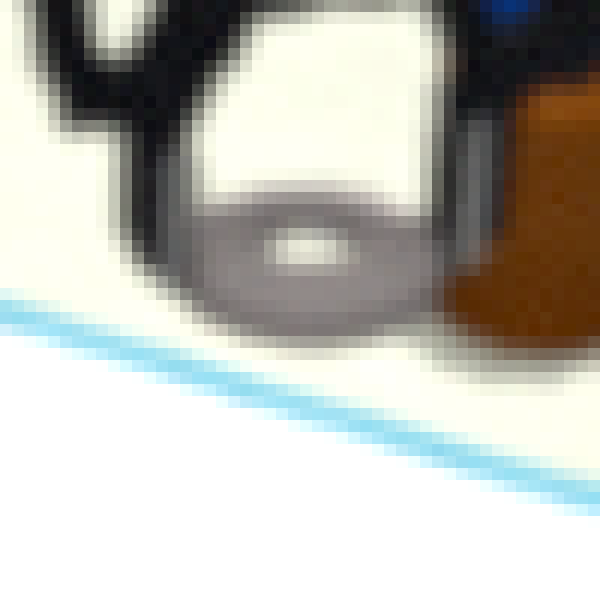

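jog_arm([
  {"x":0,"y":-50,"z":20,"twist":0,"fingers":0.6},
  {"x":0,"y":-100,"z":20,"twist":0,"fingers":0.6},
  {"x":-5,"y":-150,"z":20,"twist":0,"fingers":0.6},
  {"x":-10,"y":-200,"z":20,"twist":0,"fingers":0.6},
  {"x":-15,"y":-250,"z":20,"twist":0,"fingers":0.6},
  {"x":-20,"y":-300,"z":20,"twist":0,"fingers":0.6},
  {"x":-25,"y":-350,"z":20,"twist":0,"fingers":0.6},
  {"x":-28,"y":-400,"z":20,"twist":0,"fingers":0.6},
  {"x":-30,"y":-450,"z":20,"twist":0,"fingers":0.6},
  {"x":-32,"y":-490,"z":20,"twist":0,"fingers":0.6},
])

```text
time: 12.45
ee_pos: [0.4961, -0.2502, 0.118]
tcp_rot: [-23.8, 89.9, -73.1]
wrist_force: [0.3, -0.1, 0.5]
opening: 0.0575
```

jog_arm([
  {"x":0,"y":-30,"z":0,"twist":0,"fingers":0.6},
  {"x":0,"y":-30,"z":0,"twist":0,"fingers":0.6},
  {"x":0,"y":-30,"z":0,"twist":0,"fingers":0.6},
])

```text
time: 12.75
ee_pos: [0.4954, -0.2805, 0.117]
tcp_rot: [-96.4, 89.9, -145.8]
wrist_force: [0.7, -0.3, -0.3]
opening: 0.0575
```

Run:
```python
from h import *
S=cam("scene","s15");T=cam("top","t15")
o=bot.get_obs();p=o["ee_pos"]
print(o["time"],p,o["wrist_force"],o["opening"],o["q"])
q=proj(S,p).astype(int);w=proj(T,p).astype(int);print(q,w)
cv2.imwrite("pics/z23.png",np.hstack([np.clip(1.8*crop(S["image"],*q,30,10).astype(float),0,255).astype(np.uint8),crop(T["image"],*w,30,6)[:,:] if 0 else cv2.resize(crop(T["image"],*w,30,6),(200,600)) if 0 else crop(T["image"],*w,30,10)[:,:200] if 0 else np.zeros((600,1,3),np.uint8)]))
cv2.imwrite("pics/z24.png",crop(T["image"],*w,30,10))
```

```text
12.85 [ 0.49593763 -0.27937814  0.11755347] [0.02942272 0.39675093 0.39667767] 0.05732492605715666 [-2.93627889e+01  6.78907114e+00 -3.50957055e-02  8.31574191e+01
 -6.13783393e-02  1.99090460e+01]
[217 281] [424 266]
```

View pics/z23.png

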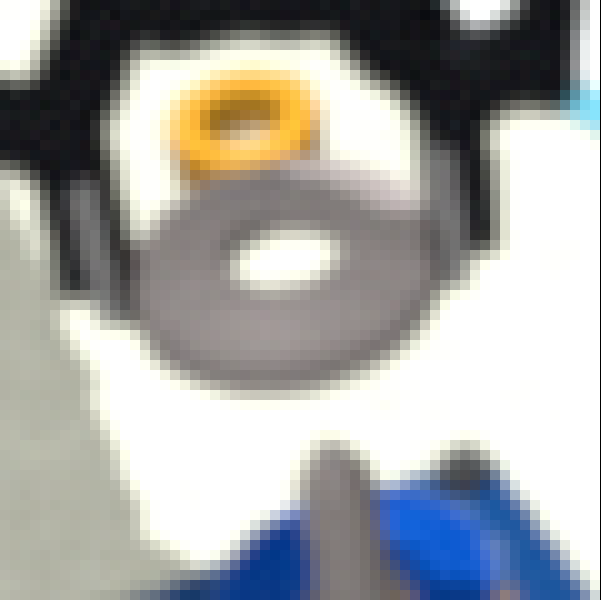

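View pics/z24.png

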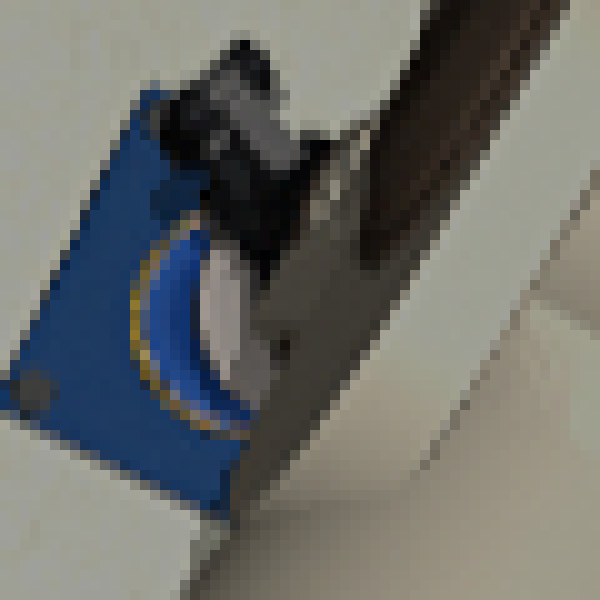

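Run:
```python
from h import *
import pickle
T,S=pickle.load(open("cams9.pkl","rb"))
im=cv2.imread("pics/s15.png")
A=np.array([.4968,-.279])
for z in(.077,.12,.125,.13,.135):print(z,proj(S,[*A,z]))
for z in (.125,.13,.135): print(onz(S,215.7,276.8,z))
v=np.clip(1.8*crop(im[:,:,::-1],217,281,30,10).astype(float),0,255).astype(np.uint8)
def circ(x,y,z,r,col):
    P=np.array([proj(S,[x+r*np.cos(a),y+r*np.sin(a),z]) for a in np.linspace(0,6.28,40)])
    cv2.polylines(v,[((P-[187,251])*10).astype(np.int32)],True,col,1)
x,y,_=onz(S,215.7,276.8,.1285)
circ(x,y,.123,.030,(0,0,255));circ(x,y,.130,.030,(0,255,0));circ(x,y,.134,.011,(255,0,255))
cv2.imwrite("pics/z25.png",v)
```

```text
0.077 [220.7696481  296.21796123]
0.12 [217.91431455 280.82903249]
0.125 [217.57155432 278.98171322]
0.13 [217.22647536 277.12189703]
0.135 [216.87905405 275.24945668]
[ 0.48970423 -0.27613595  0.125     ]
[ 0.49368164 -0.27981451  0.13      ]
[ 0.49765905 -0.28349306  0.135     ]
```

View pics/z25.png

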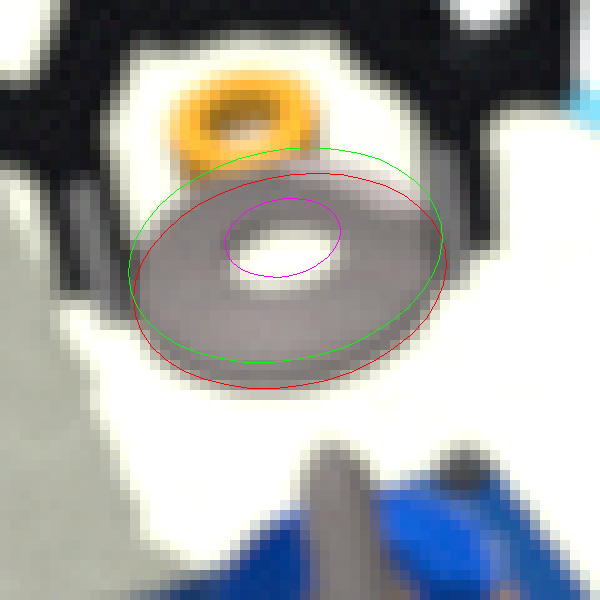

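Run:
```python
from h import *
import pickle
T,S=pickle.load(open("cams9.pkl","rb"))
print(onz(T,414,266,.127)-[0,.03,0])
```

```text
[ 0.49668637 -0.28030249  0.127     ]
```

jog_arm([
  {"x":2,"y":1.5,"z":0,"twist":0,"fingers":0.6},
  {"x":2,"y":1.5,"z":-15,"twist":0,"fingers":0.6},
  {"x":2,"y":1.5,"z":-25,"twist":0,"fingers":0.6},
  {"x":2,"y":1.5,"z":-35,"twist":0,"fingers":0.6},
  {"x":2,"y":1.5,"z":-43,"twist":0,"fingers":0.6},
  {"x":2,"y":1.5,"z":-49,"twist":0,"fingers":0.6},
  {"x":2,"y":1.5,"z":-54,"twist":0,"fingers":0.6},
  {"x":2,"y":1.5,"z":-54,"twist":0,"fingers":0.6},
])

```text
time: 13.65
ee_pos: [0.4976, -0.2778, 0.0628]
tcp_rot: [-100.4, 89.9, -149.7]
wrist_force: [-0.2, 0.5, -0.6]
opening: 0.0576
```

Run:
```python
from h import *
S=cam("scene","s16")
o=bot.get_obs();p=o["ee_pos"]
print(o["time"],p,o["wrist_force"],o["torque"],o["opening"])
cv2.imwrite("pics/z26.png",np.clip(1.8*crop(S["image"],219,300,30,10).astype(float),0,255).astype(np.uint8))
```

```text
13.7 [ 0.49784891 -0.27789547  0.0634056 ] [ 0.19187625  0.14479618 -0.70064821] [-0.01287983 -0.01042853  0.02093752] 0.05758317211416293
```

View pics/z26.png

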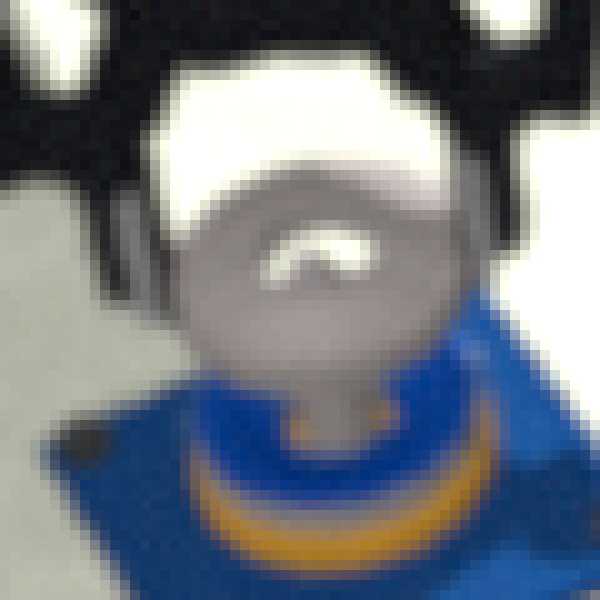

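jog_arm([
  {"x":0,"y":0,"z":-6,"twist":0,"fingers":0.6},
  {"x":0,"y":0,"z":-12,"twist":0,"fingers":0.6},
  {"x":0,"y":0,"z":-16,"twist":0,"fingers":0.6},
  {"x":0,"y":0,"z":-20,"twist":0,"fingers":0.6},
  {"x":0,"y":0,"z":-20,"twist":0,"fingers":0.6},
])

```text
time: 14.2
ee_pos: [0.4975, -0.2777, 0.0426]
tcp_rot: [-111.3, 89.9, -160.6]
wrist_force: [-0.1, -0.1, -1.7]
opening: 0.0581
```

Run:
```python
from h import *
S=cam("scene","s17")
o=bot.get_obs();p=o["ee_pos"]
print(o["time"],p,o["wrist_force"],o["torque"],o["opening"])
cv2.imwrite("pics/z27.png",np.clip(1.8*crop(S["image"],219,300,30,10).astype(float),0,255).astype(np.uint8))
```

```text
14.25 [ 0.49769317 -0.27781208  0.0430996 ] [-0.27869197  0.00647703 -0.38706983] [-0.01663455  0.00800998  0.00131833] 0.05742919214688474
```

View pics/z27.png

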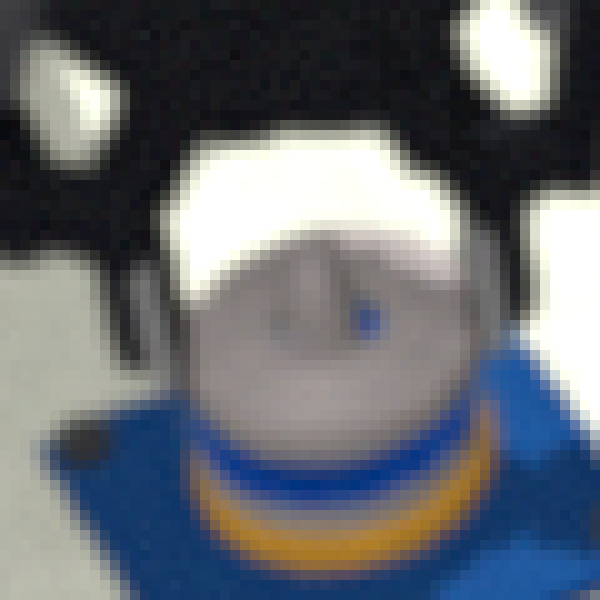

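jog_arm([
  {"x":0,"y":0,"z":-4,"twist":0,"fingers":0.6},
  {"x":0,"y":0,"z":-8,"twist":0,"fingers":0.6},
  {"x":0,"y":0,"z":-11,"twist":0,"fingers":0.6},
  {"x":0,"y":0,"z":-11,"twist":0,"fingers":0.6},
  {"x":0,"y":0,"z":-11,"twist":0,"fingers":0.6},
])

```text
time: 14.75
ee_pos: [0.4976, -0.2778, 0.032]
tcp_rot: [-99.9, 89.9, -149.1]
wrist_force: [-0.0, 0.0, -1.2]
opening: 0.0575
```

Run:
```python
from h import *
S=cam("scene","s18")
o=bot.get_obs();p=o["ee_pos"]
print(o["time"],p,o["wrist_force"],o["torque"],o["opening"])
cv2.imwrite("pics/z28.png",np.clip(1.8*crop(S["image"],219,305,30,10).astype(float),0,255).astype(np.uint8))
```

```text
14.8 [ 0.49772502 -0.27784406  0.03214511] [ 0.65838554 -0.80698352 -1.69631508] [ 0.0152538  -0.01437483  0.00669651] 0.057144549770347164
```

View pics/z28.png

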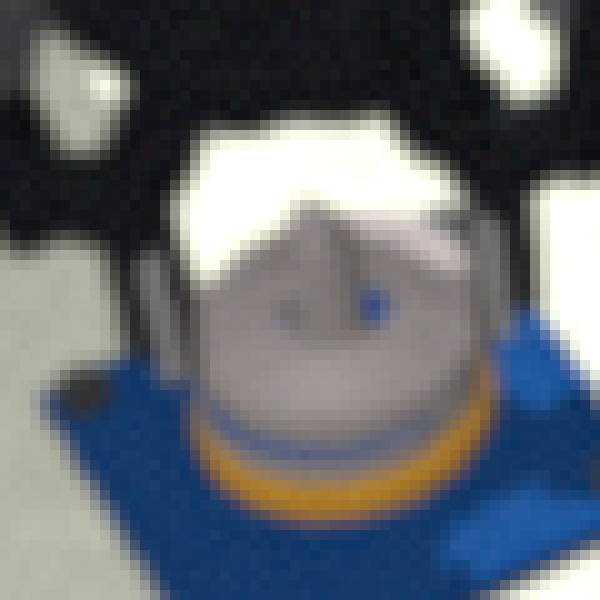

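jog_arm([
  {"x":0,"y":0,"z":-2,"twist":0,"fingers":0.6},
  {"x":0,"y":0,"z":-2,"twist":0,"fingers":0.75},
  {"x":0,"y":0,"z":-2,"twist":0,"fingers":0.9},
  {"x":0,"y":0,"z":-2,"twist":0,"fingers":0.9},
  {"x":0,"y":0,"z":0,"twist":0,"fingers":0.9},
  {"x":0,"y":0,"z":30,"twist":0,"fingers":0.9},
  {"x":0,"y":0,"z":75,"twist":0,"fingers":0.9},
  {"x":0,"y":0,"z":110,"twist":0,"fingers":0.85},
  {"x":0,"y":0,"z":110,"twist":0,"fingers":0.85},
])

```text
time: 15.7
ee_pos: [0.4996, -0.2789, 0.1481]
tcp_rot: [12.4, 89.5, -36.9]
wrist_force: [1.5, 0.3, 0.9]
opening: 0.0725
```

Run:
```python
from h import *
S=cam("scene","s19")
o=bot.get_obs();p=o["ee_pos"]
print(o["time"],p,o["wrist_force"],o["opening"])
cv2.imwrite("pics/z29.png",np.clip(1.8*crop(S["image"],222,305,30,10).astype(float),0,255).astype(np.uint8))
```

```text
15.75 [ 0.4989607  -0.27850122  0.14518316] [ 0.49880174  0.3037202  -1.23130679] 0.07263238105706545
```

View pics/z29.png

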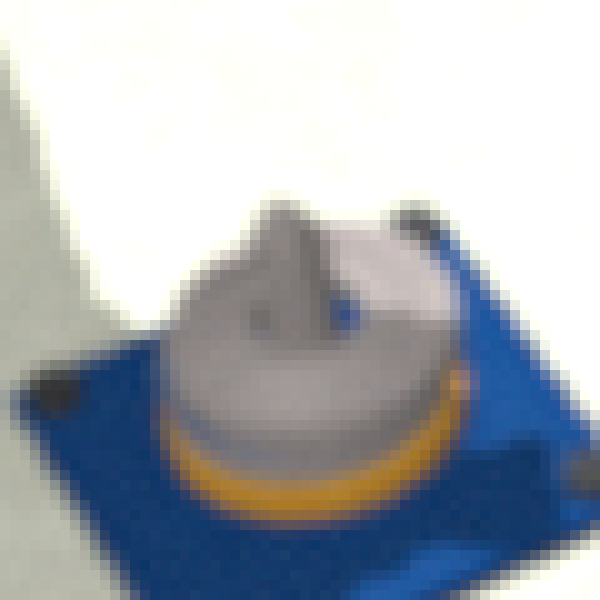

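jog_arm([
  {"x":8,"y":50,"z":-10,"twist":0,"fingers":0.85},
  {"x":15,"y":100,"z":-10,"twist":0,"fingers":0.85},
  {"x":23,"y":150,"z":-20,"twist":0,"fingers":0.85},
  {"x":31,"y":200,"z":-40,"twist":0,"fingers":0.85},
  {"x":39,"y":245,"z":-60,"twist":0,"fingers":0.85},
  {"x":39,"y":268,"z":-80,"twist":0,"fingers":0.85},
  {"x":39,"y":268,"z":-110,"twist":0,"fingers":0.85},
  {"x":39,"y":268,"z":-120,"twist":0,"fingers":0.85},
  {"x":39,"y":268,"z":-120,"twist":0,"fingers":0.85},
])

```text
time: 16.65
ee_pos: [0.5364, -0.0107, 0.0231]
tcp_rot: [-47.4, 89.8, -96.7]
wrist_force: [0.1, -0.3, 0.9]
opening: 0.0727
```

Run:
```python
from h import *
S=cam("scene","s20");T=cam("top","t20")
o=bot.get_obs();p=o["ee_pos"]
print(o["time"],p,o["wrist_force"],o["opening"])
cv2.imwrite("pics/z30.png",np.clip(1.8*crop(S["image"],308,245,25,12).astype(float),0,255).astype(np.uint8))
cv2.imwrite("pics/z31.png",crop(T["image"],320,251,30,10))
```

```text
16.75 [ 0.53815632 -0.01115037  0.02586867] [-0.34969795  0.49192977 -0.45173426] 0.07270938372427013
```

View pics/z30.png

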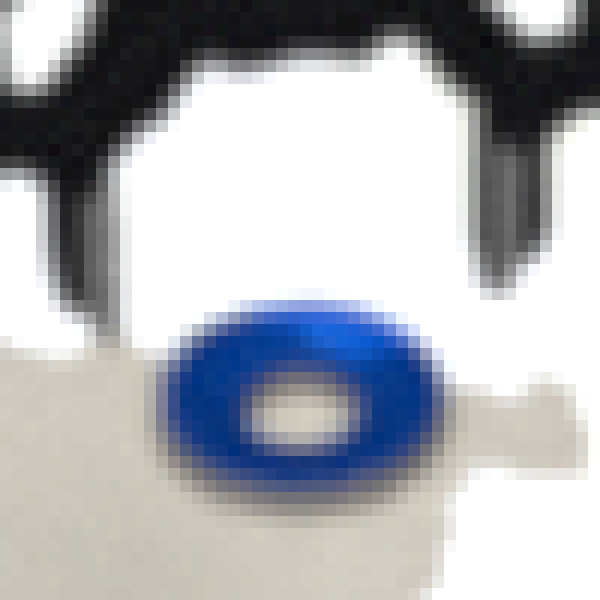

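View pics/z31.png

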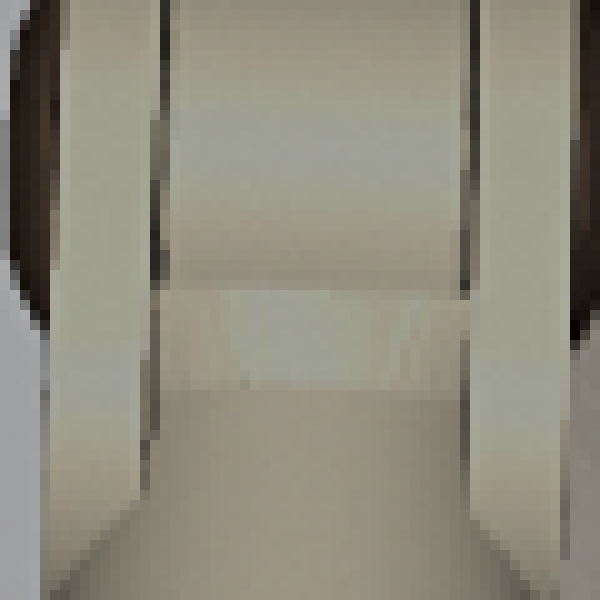

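jog_arm([
  {"x":0,"y":0,"z":-12,"twist":0,"fingers":0.85},
  {"x":0,"y":0,"z":-22,"twist":0,"fingers":0.85},
  {"x":0,"y":0,"z":-27,"twist":0,"fingers":0.85},
  {"x":0,"y":0,"z":-29,"twist":0,"fingers":0.85},
  {"x":0,"y":0,"z":-29,"twist":0,"fingers":0.75},
  {"x":0,"y":0,"z":-29,"twist":0,"fingers":0.6},
  {"x":0,"y":0,"z":-29,"twist":0,"fingers":0.6},
  {"x":0,"y":0,"z":-29,"twist":0,"fingers":0.6},
  {"x":0,"y":0,"z":-29,"twist":0,"fingers":0.6},
  {"x":0,"y":0,"z":-29,"twist":0,"fingers":0.6},
], grip_force=30)

```text
time: 17.75
ee_pos: [0.5384, -0.0112, -0.0026]
tcp_rot: [13.1, 89.7, -36.3]
wrist_force: [-1.9, -0.5, 5.9]
opening: 0.0576
```

Run:
```python
from h import *
S=cam("scene","s21")
o=bot.get_obs();p=o["ee_pos"]
print(o["time"],p,o["wrist_force"],o["opening"])
cv2.imwrite("pics/z32.png",np.clip(1.8*crop(S["image"],308,245,25,12).astype(float),0,255).astype(np.uint8))
```

```text
17.8 [ 0.53834148 -0.01116214 -0.00259031] [-2.76043289 -1.03041087  5.74913019] 0.058001744673689314
```

View pics/z32.png

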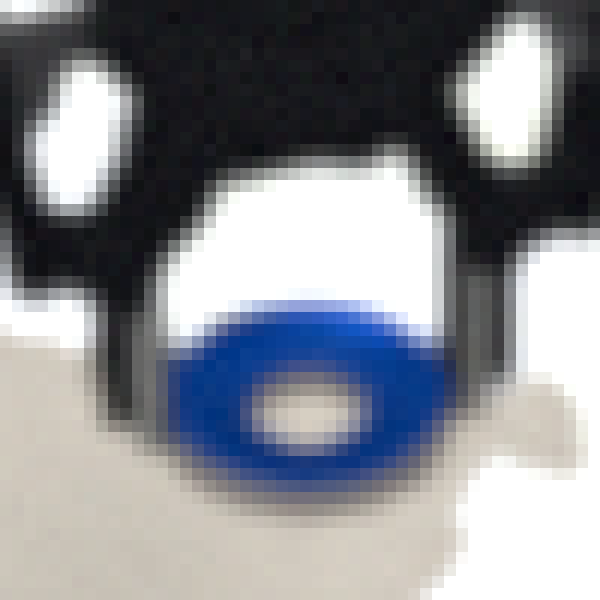

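jog_arm([
  {"x":0,"y":0,"z":5,"twist":0,"fingers":0.6},
  {"x":0,"y":0,"z":30,"twist":0,"fingers":0.6},
  {"x":0,"y":0,"z":75,"twist":0,"fingers":0.6},
  {"x":-4,"y":-30,"z":110,"twist":0,"fingers":0.6},
  {"x":-11,"y":-75,"z":125,"twist":0,"fingers":0.6},
  {"x":-19,"y":-122,"z":125,"twist":0,"fingers":0.6},
  {"x":-27,"y":-170,"z":125,"twist":0,"fingers":0.6},
  {"x":-34,"y":-218,"z":125,"twist":0,"fingers":0.6},
  {"x":-40,"y":-255,"z":125,"twist":0,"fingers":0.6},
  {"x":-42,"y":-268,"z":125,"twist":0,"fingers":0.6},
])

```text
time: 18.8
ee_pos: [0.4955, -0.2823, 0.1222]
tcp_rot: [8.0, 89.7, -41.5]
wrist_force: [0.0, 0.8, -2.1]
opening: 0.0578
```

Run:
```python
from h import *
S=cam("scene","s22");T=cam("top","t22")
o=bot.get_obs();p=o["ee_pos"]
print(o["time"],p,o["wrist_force"],o["opening"])
q=proj(S,p).astype(int);w=proj(T,p).astype(int);print(q,w)
for z in(.077,.12,.125,.13,.135):print(z,proj(S,[.4968,-.279,z]))
cv2.imwrite("pics/z33.png",np.clip(1.8*crop(S["image"],217,285,30,10).astype(float),0,255).astype(np.uint8))
```

```text
18.9 [ 0.49587209 -0.2806125   0.12209803] [ 1.20121968  0.12722134 -1.51456499] 0.05793595964497822
[216 280] [425 266]
0.077 [220.7696481  296.21796123]
0.12 [217.91431455 280.82903249]
0.125 [217.57155432 278.98171322]
0.13 [217.22647536 277.12189703]
0.135 [216.87905405 275.24945668]
```

View pics/z33.png

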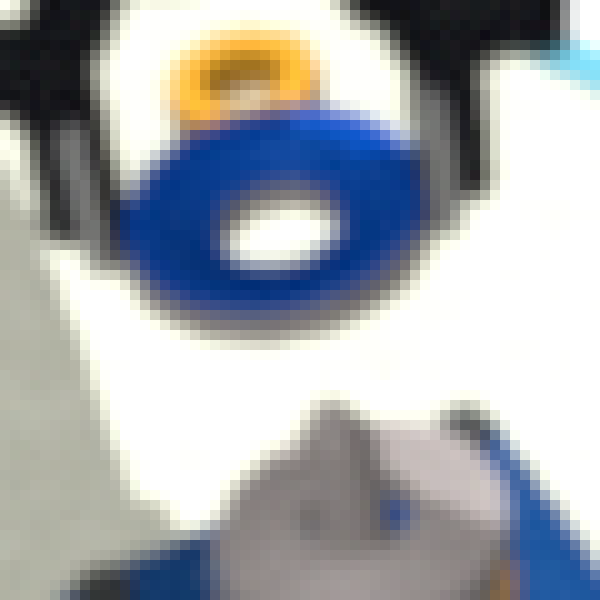

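jog_arm([
  {"x":3,"y":2,"z":-10,"twist":0,"fingers":0.6},
  {"x":3,"y":2,"z":-22,"twist":0,"fingers":0.6},
  {"x":3,"y":2,"z":-32,"twist":0,"fingers":0.6},
  {"x":3,"y":2,"z":-40,"twist":0,"fingers":0.6},
  {"x":3,"y":2,"z":-40,"twist":0,"fingers":0.6},
])

```text
time: 19.4
ee_pos: [0.4983, -0.2776, 0.0803]
tcp_rot: [5.7, 89.8, -43.7]
wrist_force: [-1.0, -0.7, -1.1]
opening: 0.0576
```

Run:
```python
from h import *
S=cam("scene","s23")
o=bot.get_obs();p=o["ee_pos"]
print(o["time"],p,o["wrist_force"],o["opening"])
for z in(.077,.085,.09,.095):print(z,proj(S,[.4968,-.279,z]))
cv2.imwrite("pics/z34.png",np.clip(1.8*crop(S["image"],217,295,30,10).astype(float),0,255).astype(np.uint8))
```

```text
19.45 [ 0.49858343 -0.27798834  0.08129218] [ 0.29259202 -0.27270384 -0.20553666] 0.05807325040906422
0.077 [220.7696481  296.21796123]
0.085 [220.25062955 293.42069101]
0.09 [219.92346534 291.65742708]
0.095 [219.59413909 289.88251075]
```

View pics/z34.png

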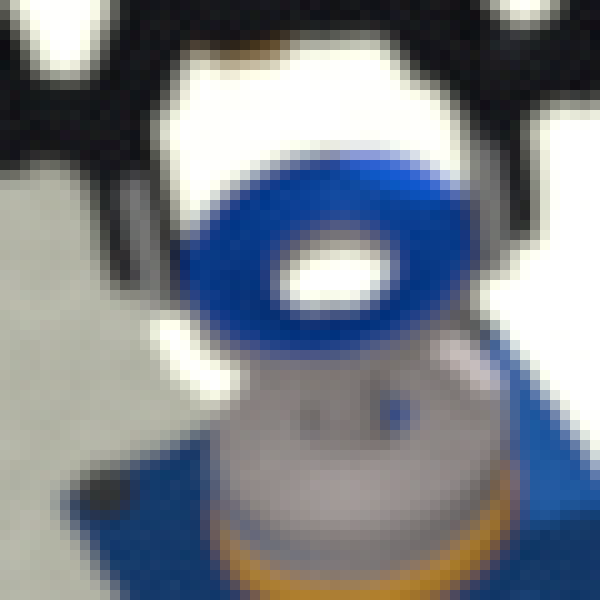

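jog_arm([
  {"x":0,"y":0,"z":-6,"twist":0,"fingers":0.6},
  {"x":0,"y":0,"z":-12,"twist":0,"fingers":0.6},
  {"x":0,"y":0,"z":-18,"twist":0,"fingers":0.6},
  {"x":0,"y":0,"z":-24,"twist":0,"fingers":0.6},
  {"x":0,"y":0,"z":-24,"twist":0,"fingers":0.6},
])

```text
time: 19.95
ee_pos: [0.4981, -0.2778, 0.0562]
tcp_rot: [2.5, 89.9, -46.9]
wrist_force: [0.4, 1.0, -1.7]
opening: 0.0577
```

Run:
```python
from h import *
S=cam("scene","s24")
o=bot.get_obs();p=o["ee_pos"]
print(o["time"],p,o["wrist_force"],o["opening"])
cv2.imwrite("pics/z35.png",np.clip(1.8*crop(S["image"],217,300,30,10).astype(float),0,255).astype(np.uint8))
```

```text
20.0 [ 0.49828691 -0.27787407  0.05676417] [-0.51510505  0.16994586 -1.43632176] 0.05781298439389443
```

View pics/z35.png

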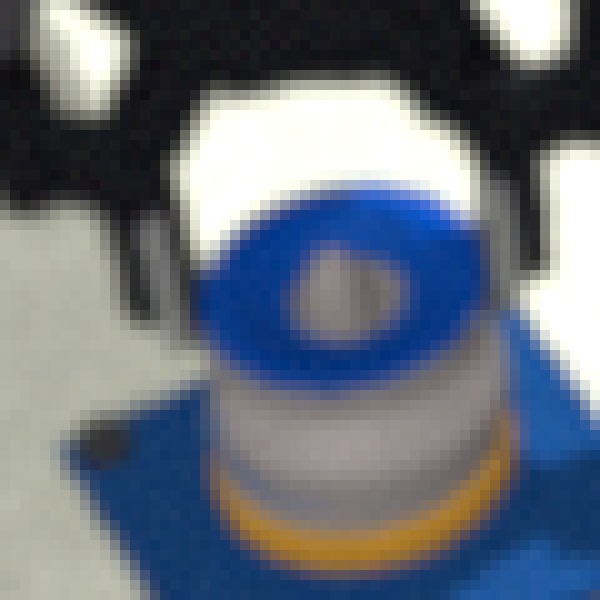

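jog_arm([
  {"x":0,"y":0,"z":-5,"twist":0,"fingers":0.6},
  {"x":0,"y":0,"z":-9,"twist":0,"fingers":0.6},
  {"x":0,"y":0,"z":-12,"twist":0,"fingers":0.6},
  {"x":0,"y":0,"z":-12,"twist":0,"fingers":0.6},
  {"x":0,"y":0,"z":-12,"twist":0,"fingers":0.75},
  {"x":0,"y":0,"z":-12,"twist":0,"fingers":0.9},
  {"x":0,"y":0,"z":-12,"twist":0,"fingers":0.9},
  {"x":0,"y":0,"z":-10,"twist":0,"fingers":0.9},
  {"x":0,"y":0,"z":20,"twist":0,"fingers":0.9},
  {"x":0,"y":0,"z":50,"twist":0,"fingers":0.9},
])

```text
time: 21.0
ee_pos: [0.4978, -0.2776, 0.107]
tcp_rot: [-9.8, 89.9, -59.3]
wrist_force: [-0.0, -0.3, 0.3]
opening: 0.0771
```

Run:
```python
from h import *
S=cam("scene","s25")
o=bot.get_obs();p=o["ee_pos"]
print(o["time"],p,o["wrist_force"],o["opening"])
cv2.imwrite("pics/z36.png",np.clip(1.8*crop(S["image"],222,300,30,10).astype(float),0,255).astype(np.uint8))
```

```text
21.05 [ 0.49970315 -0.27865595  0.11318524] [0.03471711 0.05283959 5.67969734] 0.07676586906899861
```

View pics/z36.png

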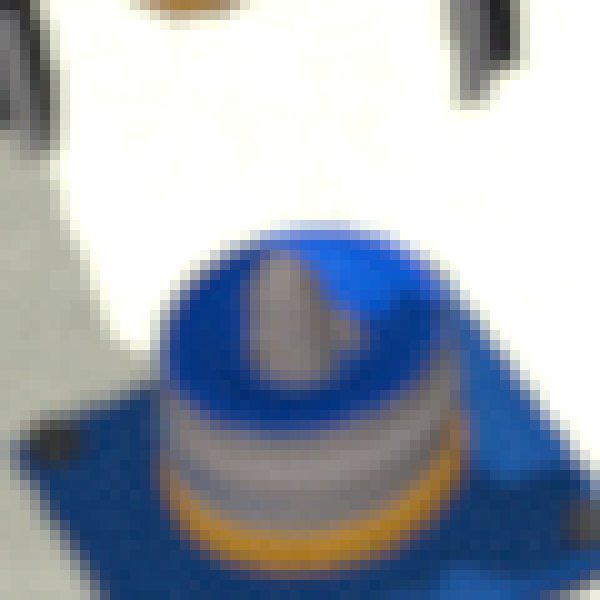

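jog_arm([
  {"x":-1,"y":0,"z":0,"twist":0,"fingers":0.56},
  {"x":-1,"y":0,"z":0,"twist":0,"fingers":0.56},
  {"x":-1,"y":0,"z":0,"twist":0,"fingers":0.56},
  {"x":-1,"y":0,"z":-15,"twist":0,"fingers":0.56},
  {"x":-1,"y":0,"z":-30,"twist":0,"fingers":0.56},
  {"x":-1,"y":0,"z":-40,"twist":0,"fingers":0.56},
  {"x":-1,"y":0,"z":-42,"twist":0,"fingers":0.56},
  {"x":-1,"y":0,"z":-42,"twist":0,"fingers":0.56},
])

```text
time: 21.85
ee_pos: [0.4983, -0.2784, 0.0703]
tcp_rot: [14.9, 89.6, -34.5]
wrist_force: [-0.8, -0.0, 1.1]
opening: 0.0477
```

Run:
```python
from h import *
S=cam("scene","s26")
o=bot.get_obs();p=o["ee_pos"]
print(o["time"],p,o["wrist_force"],o["opening"],proj(S,p))
cv2.imwrite("pics/z37.png",np.clip(1.8*crop(S["image"],222,295,30,10).astype(float),0,255).astype(np.uint8))
```

```text
21.9 [ 0.49860954 -0.27862677  0.07104361] [ 0.34100515 -0.9118772  -0.10465457] 0.048101325071413494 [221.97494829 298.50091186]
```

View pics/z37.png

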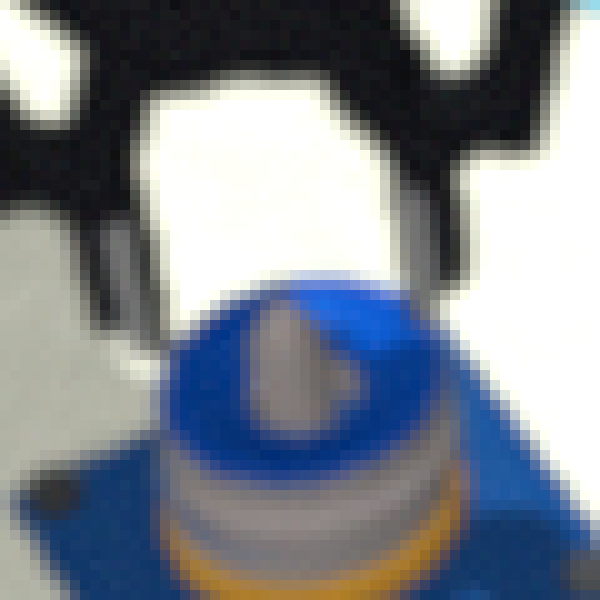

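jog_arm([
  {"x":1.5,"y":1,"z":-5,"twist":0,"fingers":0.59},
  {"x":1.5,"y":1,"z":-10,"twist":0,"fingers":0.59},
  {"x":1.5,"y":1,"z":-14,"twist":0,"fingers":0.59},
  {"x":1.5,"y":1,"z":-14,"twist":0,"fingers":0.59},
])

```text
time: 22.3
ee_pos: [0.4998, -0.2774, 0.0563]
tcp_rot: [14.9, 89.6, -34.5]
wrist_force: [-1.0, -0.6, -0.3]
opening: 0.0506
```

Run:
```python
from h import *
S=cam("scene","s27")
o=bot.get_obs();p=o["ee_pos"]
print(o["time"],p,o["wrist_force"],o["opening"],proj(S,p))
cv2.imwrite("pics/z38.png",np.clip(1.8*crop(S["image"],222,295,30,10).astype(float),0,255).astype(np.uint8))
```

```text
22.35 [ 0.49995467 -0.27750315  0.05669909] [ 0.22353424 -0.04587405  0.01349962] 0.049975054238373395 [223.75264341 303.3052113 ]
```

View pics/z38.png

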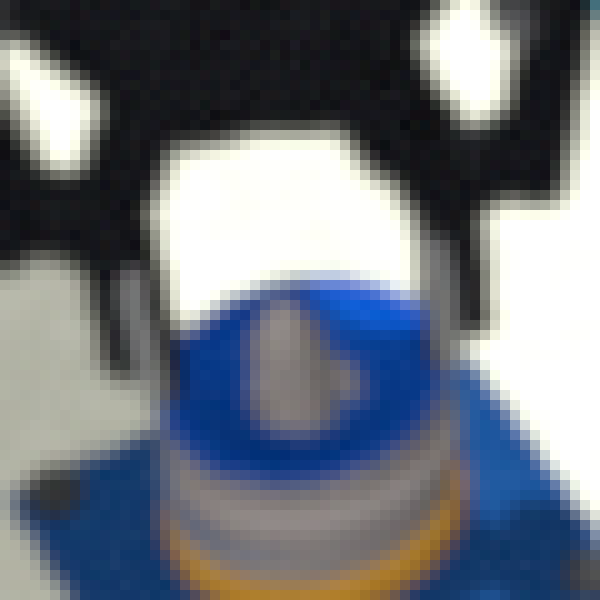

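jog_arm([
  {"x":0,"y":0,"z":0,"twist":0,"fingers":0.55},
  {"x":0,"y":0,"z":0,"twist":0,"fingers":0.55},
  {"x":0,"y":0,"z":-1,"twist":0,"fingers":0.55},
  {"x":0,"y":0,"z":-2,"twist":0,"fingers":0.55},
  {"x":0,"y":0,"z":-2,"twist":0,"fingers":0.55},
])

```text
time: 22.85
ee_pos: [0.4999, -0.2775, 0.0546]
tcp_rot: [15.2, 89.5, -34.3]
wrist_force: [0.3, -1.0, -0.8]
opening: 0.047
```

jog_arm([
  {"x":0,"y":0,"z":-1,"twist":0,"fingers":0.55},
  {"x":0,"y":0,"z":-1,"twist":0,"fingers":0.55},
])

```text
time: 23.05
ee_pos: [0.4998, -0.2774, 0.0533]
tcp_rot: [14.7, 89.6, -34.8]
wrist_force: [-0.5, -0.3, 0.5]
opening: 0.0468
```

jog_arm([
  {"x":0,"y":0,"z":-1,"twist":0,"fingers":0.55},
  {"x":0,"y":0,"z":-1,"twist":0,"fingers":0.55},
])

```text
time: 23.25
ee_pos: [0.4997, -0.2774, 0.0522]
tcp_rot: [14.7, 89.6, -34.7]
wrist_force: [0.9, 0.1, 0.1]
opening: 0.0466
```

jog_arm([
  {"x":0,"y":0,"z":-1,"twist":0,"fingers":0.55},
  {"x":0,"y":0,"z":-1,"twist":0,"fingers":0.55},
])

```text
time: 23.45
ee_pos: [0.4997, -0.2773, 0.051]
tcp_rot: [14.7, 89.6, -34.8]
wrist_force: [-0.2, -0.5, -0.1]
opening: 0.0467
```

jog_arm([
  {"x":0,"y":0,"z":-1,"twist":0,"fingers":0.55},
  {"x":0,"y":0,"z":-1,"twist":0,"fingers":0.55},
])

```text
time: 23.65
ee_pos: [0.4997, -0.2774, 0.0501]
tcp_rot: [14.2, 89.6, -35.3]
wrist_force: [-0.2, 0.3, 1.9]
opening: 0.0471
```

Run:
```python
from h import *
S=cam("scene","s28")
o=bot.get_obs();p=o["ee_pos"]
print(o["time"],p,o["wrist_force"],o["opening"],proj(S,p))
cv2.imwrite("pics/z39.png",np.clip(1.8*crop(S["image"],222,295,30,10).astype(float),0,255).astype(np.uint8))
```

```text
23.7 [ 0.49971638 -0.27740353  0.05012921] [-0.36794609  0.85809718  1.68552527] 0.047080192593056076 [224.09677401 305.44629134]
```

View pics/z39.png

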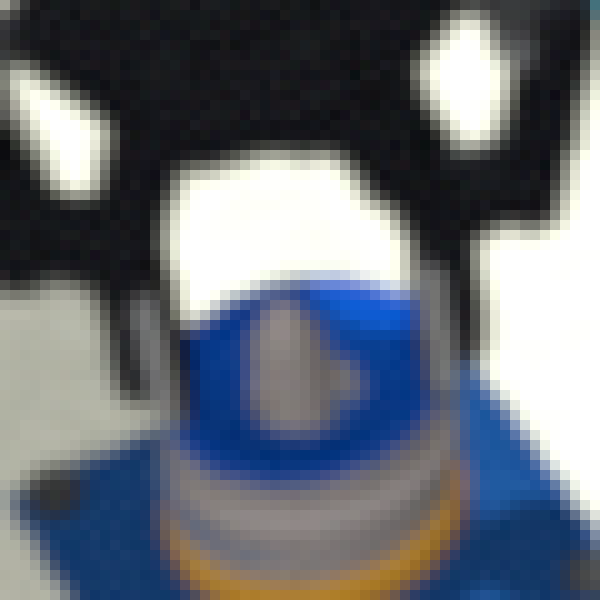

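jog_arm([
  {"x":0,"y":0,"z":-1,"twist":0,"fingers":0.55},
  {"x":0,"y":0,"z":-2,"twist":0,"fingers":0.55},
  {"x":0,"y":0,"z":-2,"twist":0,"fingers":0.55},
])

```text
time: 24.0
ee_pos: [0.4998, -0.2775, 0.0484]
tcp_rot: [14.2, 89.6, -35.2]
wrist_force: [-1.8, 0.5, 6.1]
opening: 0.0469
```

jog_arm([
  {"x":0,"y":0,"z":-1,"twist":0,"fingers":0.55},
  {"x":0,"y":0,"z":-2,"twist":0,"fingers":0.55},
  {"x":0,"y":0,"z":-2,"twist":0,"fingers":0.55},
])

```text
time: 24.3
ee_pos: [0.4998, -0.2775, 0.047]
tcp_rot: [14.0, 89.5, -35.4]
wrist_force: [-2.1, 1.1, 9.0]
opening: 0.047
```

Run:
```python
from h import *
S=cam("scene","s29")
o=bot.get_obs();p=o["ee_pos"]
print(o["time"],p,o["wrist_force"],o["torque"],o["opening"])
cv2.imwrite("pics/z40.png",np.clip(1.8*crop(S["image"],222,295,30,10).astype(float),0,255).astype(np.uint8))
```

```text
24.35 [ 0.4998225  -0.27749716  0.0470483 ] [-2.05826183  1.49545608  7.37643291] [ 0.27337156  0.68121409 -0.0196989 ] 0.047079474771411424
```

View pics/z40.png

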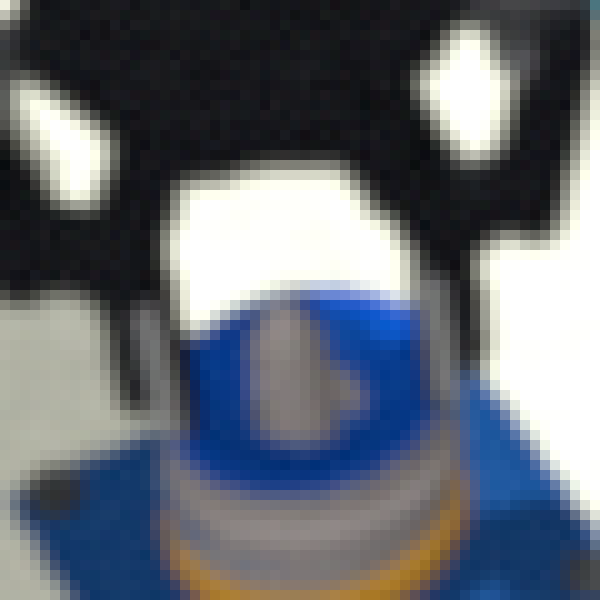

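jog_arm([
  {"x":0,"y":0,"z":-1,"twist":0,"fingers":0.55},
  {"x":0,"y":0,"z":-2,"twist":0,"fingers":0.55},
  {"x":0,"y":0,"z":-2,"twist":0,"fingers":0.55},
])

```text
time: 24.65
ee_pos: [0.4999, -0.2776, 0.0459]
tcp_rot: [14.4, 89.5, -35.0]
wrist_force: [-3.1, 0.9, 10.0]
opening: 0.0469
```

jog_arm([
  {"x":0,"y":0,"z":-1,"twist":0,"fingers":0.55},
  {"x":0,"y":0,"z":-1,"twist":0,"fingers":0.55},
])

```text
time: 24.85
ee_pos: [0.4999, -0.2776, 0.0459]
tcp_rot: [14.5, 89.5, -34.9]
wrist_force: [-4.3, 2.6, 10.0]
opening: 0.0472
```

Run:
```python
from h import *
S=cam("scene","s30")
o=bot.get_obs();p=o["ee_pos"]
print(o["time"],p,o["wrist_force"],o["torque"],o["opening"])
cv2.imwrite("pics/z41.png",np.clip(1.8*crop(S["image"],222,295,30,10).astype(float),0,255).astype(np.uint8))
```

```text
24.9 [ 0.4999004  -0.27756864  0.04591962] [-4.20884083  1.8876495  10.0254756 ] [0.28227285 0.82947976 0.0088359 ] 0.047024999879400474
```

View pics/z41.png

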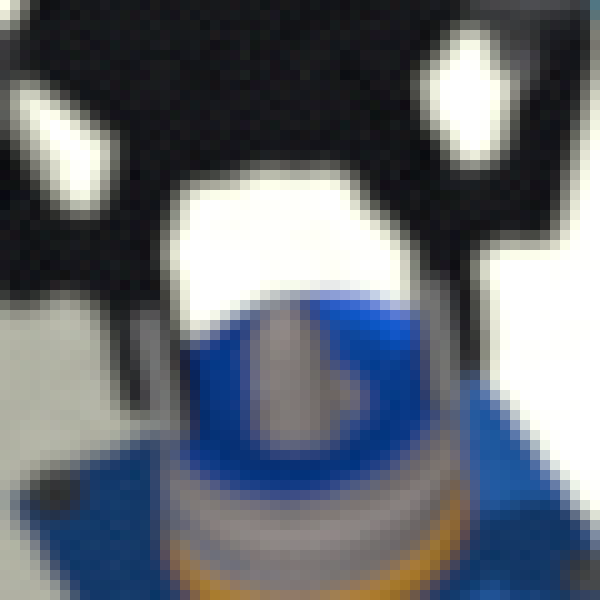

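jog_arm([
  {"x":0,"y":0,"z":-1.5,"twist":0,"fingers":0.55},
  {"x":0,"y":0,"z":-2,"twist":0,"fingers":0.55},
  {"x":0,"y":0,"z":-2,"twist":0,"fingers":0.55},
  {"x":0,"y":0,"z":-2,"twist":0,"fingers":0.55},
  {"x":0,"y":0,"z":-2,"twist":0,"fingers":0.55},
  {"x":0,"y":0,"z":-2,"twist":0,"fingers":0.55},
])

```text
time: 25.5
ee_pos: [0.4999, -0.2776, 0.0451]
tcp_rot: [14.8, 89.4, -34.6]
wrist_force: [-4.5, 2.6, 11.9]
opening: 0.0467
```

Run:
```python
from h import *
S=cam("scene","s31")
o=bot.get_obs();p=o["ee_pos"]
print(o["time"],p,o["wrist_force"],o["torque"],o["opening"])
cv2.imwrite("pics/z42.png",np.clip(1.8*crop(S["image"],222,300,30,10).astype(float),0,255).astype(np.uint8))
```

```text
25.55 [ 0.49991032 -0.27760422  0.04509554] [-4.03181296  2.7224336  11.78827197] [ 0.38955859  0.99964696 -0.07486071] 0.04707647816782426
```

View pics/z42.png

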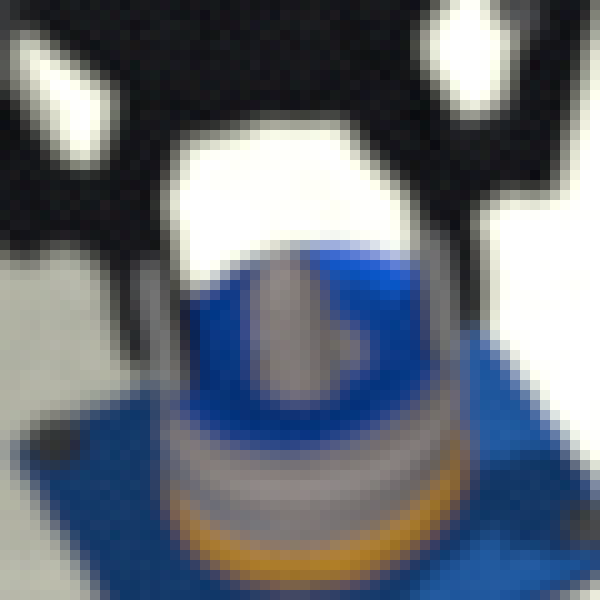

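jog_arm([
  {"x":0,"y":0,"z":-1.2,"twist":0,"fingers":0.55},
  {"x":0,"y":0,"z":-1.2,"twist":0,"fingers":0.55},
  {"x":0,"y":0,"z":-1.2,"twist":0,"fingers":0.55},
  {"x":0,"y":0,"z":-1.2,"twist":0,"fingers":0.55},
  {"x":0,"y":0,"z":-1.2,"twist":0,"fingers":0.55},
  {"x":0,"y":0,"z":-1.2,"twist":0,"fingers":0.55},
  {"x":0,"y":0,"z":-1.2,"twist":0,"fingers":0.55},
  {"x":0,"y":0,"z":-1.2,"twist":0,"fingers":0.55},
  {"x":0,"y":0,"z":-1.2,"twist":0,"fingers":0.55},
  {"x":0,"y":0,"z":-1.2,"twist":0,"fingers":0.55},
])

```text
time: 26.55
ee_pos: [0.4999, -0.2776, 0.0451]
tcp_rot: [14.8, 89.4, -34.7]
wrist_force: [-3.7, 2.1, 11.2]
opening: 0.0468
```

Held for over a second at about 11.5 N. Now releasing slowly, then clearing upwards.

jog_arm([
  {"x":0,"y":0,"z":1,"twist":0,"fingers":0.55},
  {"x":0,"y":0,"z":3,"twist":0,"fingers":0.55},
  {"x":0,"y":0,"z":5,"twist":0,"fingers":0.55},
  {"x":0,"y":0,"z":8,"twist":0,"fingers":0.55},
  {"x":0,"y":0,"z":12,"twist":0,"fingers":0.55},
  {"x":0,"y":0,"z":30,"twist":0,"fingers":0.55},
  {"x":0,"y":0,"z":70,"twist":0,"fingers":0.55},
  {"x":0,"y":0,"z":115,"twist":0,"fingers":0.55},
  {"x":0,"y":0,"z":120,"twist":0,"fingers":0.55},
  {"x":0,"y":0,"z":120,"twist":0,"fingers":0.55},
])

```text
time: 27.55
ee_pos: [0.5007, -0.278, 0.1668]
tcp_rot: [16.2, 89.2, -33.3]
wrist_force: [0.2, -0.0, 0.0]
opening: 0.047
```

jog_arm([
  {"x":-40,"y":40,"z":30,"twist":0,"fingers":0.55},
  {"x":-70,"y":80,"z":60,"twist":0,"fingers":0.55},
  {"x":-80,"y":130,"z":60,"twist":0,"fingers":0.55},
  {"x":-80,"y":180,"z":60,"twist":0,"fingers":0.55},
  {"x":-80,"y":180,"z":60,"twist":0,"fingers":0.55},
  {"x":-80,"y":180,"z":60,"twist":0,"fingers":0.55},
  {"x":-80,"y":180,"z":60,"twist":0,"fingers":0.55},
])

```text
time: 28.25
ee_pos: [0.4206, -0.0979, 0.2257]
tcp_rot: [13.3, 89.3, -36.1]
wrist_force: [-0.3, -0.5, -0.4]
opening: 0.0471
```

Run:
```python
from h import *
S=cam("scene","s32");T=cam("top","t32")
o=bot.get_obs();p=o["ee_pos"]
print(o["time"],p,o["wrist_force"])
a=np.clip(1.8*crop(S["image"],222,300,30,10).astype(float),0,255).astype(np.uint8)
cv2.imwrite("pics/z43.png",np.hstack([cv2.resize(a,(400,400)),cv2.resize(crop(T["image"],420,267,30,10),(400,400))]))
for c,n in((T,"T"),(S,"S")):
    hsv=cv2.cvtColor(c["image"],cv2.COLOR_RGB2HSV)
    # bright blue of top disc
    b=c["image"].astype(int);m=((b[...,2]-b[...,0]>75)&(hsv[...,0]>100)&(hsv[...,0]<125)).astype(np.uint8)
    u,v=proj(c,[.497,-.279,.057]).astype(int)
    mm=np.zeros_like(m);mm[v-25:v+25,u-25:u+25]=m[v-25:v+25,u-25:u+25]
    k,l,st,ce=cv2.connectedComponentsWithStats(mm);i=1+np.argmax(st[1:,4]);print(n,st[i],ce[i],onz(c,*ce[i],.055))
```

```text
28.35 [ 0.42066582 -0.09865228  0.22581451] [-0.59742655  0.25914353  0.00850213]
T [410 256  21  21 280] [419.95714286 266.275     ] [ 0.49965137 -0.27767744  0.055     ]
S [209 294  27  19 249] [222.26907631 303.21686747] [ 0.49600518 -0.27772372  0.055     ]
```

View pics/z43.png

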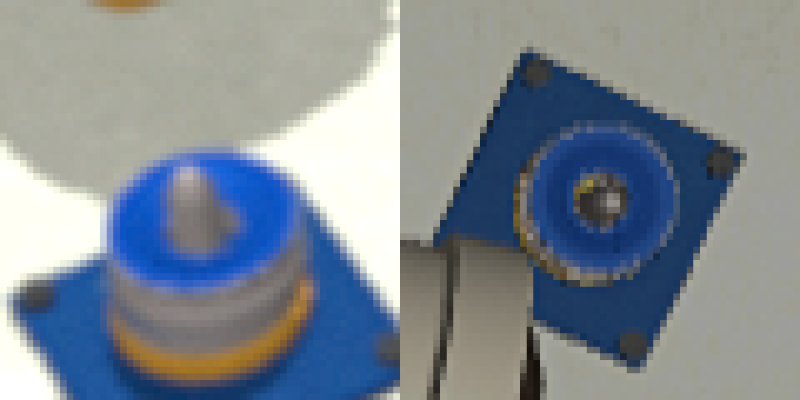

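View pics/s32.png

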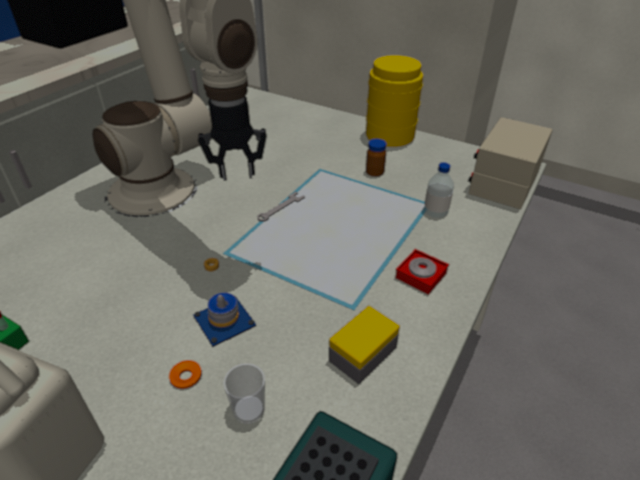

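Run:
```python
from h import *
print(ticket.job_done())
```

```text
the job is handed in; nothing more can be done
None
```

The spring stack is built and bedded in, and the job is handed in at about 28 s. No verdict was reported.

- **Stacking:** The disc already on the arbor was hollow up. I tipped the left disc towards its hollow so it lay dome up, and put it on first. I tipped the right disc towards its dome so it lay hollow up, and put it on top.
- **Bedding in:** I pressed with both fingertips on the top rim, to about 5 mm by arm height and 11–12 N. I held that for over a second, then released slowly. The force never neared the 21 N at which the seat reaches its stop.
- **Last checks:** The final pictures show:
  - The stack stands level.
  - The top disc's rim is back at its height before the press.
  - The two camera views put the top disc's centre within about 3 mm of the arbor axis, and differ from each other by about 3.5 mm.
  - The gripper is clear with no wrist force.
  - Everything else on the bench, including the scrapped disc, looks where it was.

Some things did not match what was given:
- **Fingertip height:** The tips sat about 20 mm higher than the reported TCP and the 17 mm nose length imply. My first tipping push therefore passed over the disc, and I worked from heights seen in the pictures after that.
- **Grip opening:** It read about 57.5 mm on the 60 mm discs.
- **Press:** There was a 4–5 N sideways force during it, so it was not perfectly even.
- **Refused call:** One move call was refused because its rows had no fingers value. Nothing moved.

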